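# Recharge and load the phone drying box

### The job

Get the drying box ready for the wet phones: use the scoop to move all the desiccant balls from the steel tray into the box's open well (take none out of the tray with the fingers; only one that has spilled onto the bench may be picked up by hand), then put the vented cover on the well so that it lies flat in its recess. Lay each phone that is on the bench flat in a pocket of the box, in any order, and put the scoop back down upright on its mat, leaving the other things on the bench where they are.

Things in the scene. Friction and masses are not known exactly. Their poses are not given: they have to be found in the camera images.
- scoop: Aluminium scoop, 0.14 kg. Origin under the centre of the pan; x points out through the open front (lip), z up. Pan 75 (x) x 78 (y) mm outside, lip at x = +38, walls 2 mm; sides 43 mm high (25 mm over the last 22 mm before the lip), rear 46 mm. Black level handle bar: x from -155 to -63 mm, 20 mm wide (y), 24 mm high, centred 75 mm above the pan's underside, free below; pinch it from above along y.
- mat_top (a point): The scoop's place: centre of the upper face of a violet silicone mat fixed to the bench, 290 (x) x 150 (y) x 4 mm. The scoop starts on it.
- tray_floor (a point): On the inner floor of the fixed steel tray, 4 mm above the bench. Floor from x = -130 to +105 mm here, 88 mm wide (y); upright near end and sides, rim 34 mm above the floor; a steep far end, 65 degrees from level, foot at x = +105. Balls start in the +x part: the scoop can be set down flat in the empty -x part and pushed to +x, under them, to the far end. All is smooth (friction 0.35).
- well (a point): Centre of the floor of the desiccant well of the drying box, 8 mm above the bench; the box's axes. Well 104 (x) x 124 (y) mm, 61 mm deep up to the ledge of the cover's recess, 67 mm up to the box's top. The box is fixed, light grey, 220 (x) x 306 (y) x 75 mm high; its centre lies at x = -40, y = +77 mm from here. Control panel on the -x side of the well, phone pockets on the +y side.
- cover_seat (a point): Centre of the recess for the cover, on its ledge, 69 mm above the bench; the box's axes. Recess 120 (x) x 140 (y) mm, 6 mm deep, level with the top of the box above. The cover's x lies along this x (either way round), its underside on this level.
- pocket_near (a point): Centre of the floor of the phone pocket nearer the robot, 69 mm above the bench; the box's axes. Pocket 62 (x) x 127 (y) mm, 6 mm deep (top of the box at 75 mm), with finger notches in the middle of both long sides, 46 mm wide (y), 27 mm long (x; 30 mm between the pockets), 15 mm deep.
- pocket_far (a point): The same for the other phone pocket, 92 mm farther along the box's x.
- cover: Grey vented cover plate of the well, 117 (x) x 137 (y) x 6 mm, 0.11 kg, loose on the bench; origin under its centre. Bar handle across the middle of its top, along y: 68 mm long, 14 mm thick (x), its centre 29 mm and its top 36 mm above the plate's underside; pinched from above along x.
- phone_a: Wet phone with a black rim; either phone (not both) may be absent. Size 59 (x) x 124 (y) x 9 mm, 0.14 kg, lying screen up; origin under its centre. It goes into either pocket, its long side (y) along the box's y, either way round.
- phone_b: A second phone of the same size with a silver rim; either phone (not both) may be absent. It may go into either pocket.
- ball1: Desiccant ball: perforated white plastic, 32 mm in diameter, 14 g, rolls stiffly; origin at its centre. The pan holds about four. 5 to 8 of the eight balls are in the tray, the rest absent.
- ball2: Desiccant ball: perforated white plastic, 32 mm in diameter, 14 g, rolls stiffly; origin at its centre. The pan holds about four. 5 to 8 of the eight balls are in the tray, the rest absent.
- ball3: Desiccant ball: perforated white plastic, 32 mm in diameter, 14 g, rolls stiffly; origin at its centre. The pan holds about four. 5 to 8 of the eight balls are in the tray, the rest absent.
- ball4: Desiccant ball: perforated white plastic, 32 mm in diameter, 14 g, rolls stiffly; origin at its centre. The pan holds about four. 5 to 8 of the eight balls are in the tray, the rest absent.
- ball5: Desiccant ball: perforated white plastic, 32 mm in diameter, 14 g, rolls stiffly; origin at its centre. The pan holds about four. 5 to 8 of the eight balls are in the tray, the rest absent.
- ball6: Desiccant ball: perforated white plastic, 32 mm in diameter, 14 g, rolls stiffly; origin at its centre. The pan holds about four. 5 to 8 of the eight balls are in the tray, the rest absent.
- ball7: Desiccant ball: perforated white plastic, 32 mm in diameter, 14 g, rolls stiffly; origin at its centre. The pan holds about four. 5 to 8 of the eight balls are in the tray, the rest absent.
- ball8: Desiccant ball: perforated white plastic, 32 mm in diameter, 14 g, rolls stiffly; origin at its centre. The pan holds about four. 5 to 8 of the eight balls are in the tray, the rest absent.
- screwdriver: Screwdriver on the bench, 160 mm; not part of the job.
- flux_jar: Small closed jar, 44 mm across, 45 mm high; not part of the job.
- wool_tin: Brass tin, 68 mm across, 50 mm high; not part of the job.
- tweezers: Steel tweezers, 130 mm; not part of the job.
Mind the look-alikes: they are no part of the job. Of the things that look like the phone_a, the smallest one is meant.

How it is judged (in metres and radians):
On the way, in this order (a step that is already met when the one before it is completed fails the run):
1. the scoop, with at least one ball in it, is lifted clear of the tray (height (world z) of scoop above 0.06 m and ((x of ball1 in the frame of scoop between -0.04 and 0.04 m and y of ball1 in the frame of scoop between -0.041 and 0.041 m and z of ball1 in the frame of scoop between 0 and 0.07 m) or (x of ball2 in the frame of scoop between -0.04 and 0.04 m and y of ball2 in the frame of scoop between -0.041 and 0.041 m and z of ball2 in the frame of scoop between 0 and 0.07 m) or (x of ball3 in the frame of scoop between -0.04 and 0.04 m and y of ball3 in the frame of scoop between -0.041 and 0.041 m and z of ball3 in the frame of scoop between 0 and 0.07 m) or (x of ball4 in the frame of scoop between -0.04 and 0.04 m and y of ball4 in the frame of scoop between -0.041 and 0.041 m and z of ball4 in the frame of scoop between 0 and 0.07 m) or (x of ball5 in the frame of scoop between -0.04 and 0.04 m and y of ball5 in the frame of scoop between -0.041 and 0.041 m and z of ball5 in the frame of scoop between 0 and 0.07 m) or (x of ball6 in the frame of scoop between -0.04 and 0.04 m and y of ball6 in the frame of scoop between -0.041 and 0.041 m and z of ball6 in the frame of scoop between 0 and 0.07 m) or (x of ball7 in the frame of scoop between -0.04 and 0.04 m and y of ball7 in the frame of scoop between -0.041 and 0.041 m and z of ball7 in the frame of scoop between 0 and 0.07 m) or (x of ball8 in the frame of scoop between -0.04 and 0.04 m and y of ball8 in the frame of scoop between -0.041 and 0.041 m and z of ball8 in the frame of scoop between 0 and 0.07 m))), for 0.2 s.
2. all the balls are in the well, below the cover's ledge (x of ball1 in the frame of well between -0.058 and 0.058 m and y of ball1 in the frame of well between -0.066 and 0.066 m and z of ball1 in the frame of well between -0.005 and 0.046 m and x of ball2 in the frame of well between -0.058 and 0.058 m and y of ball2 in the frame of well between -0.066 and 0.066 m and z of ball2 in the frame of well between -0.005 and 0.046 m and x of ball3 in the frame of well between -0.058 and 0.058 m and y of ball3 in the frame of well between -0.066 and 0.066 m and z of ball3 in the frame of well between -0.005 and 0.046 m and x of ball4 in the frame of well between -0.058 and 0.058 m and y of ball4 in the frame of well between -0.066 and 0.066 m and z of ball4 in the frame of well between -0.005 and 0.046 m and x of ball5 in the frame of well between -0.058 and 0.058 m and y of ball5 in the frame of well between -0.066 and 0.066 m and z of ball5 in the frame of well between -0.005 and 0.046 m and x of ball6 in the frame of well between -0.058 and 0.058 m and y of ball6 in the frame of well between -0.066 and 0.066 m and z of ball6 in the frame of well between -0.005 and 0.046 m and x of ball7 in the frame of well between -0.058 and 0.058 m and y of ball7 in the frame of well between -0.066 and 0.066 m and z of ball7 in the frame of well between -0.005 and 0.046 m and x of ball8 in the frame of well between -0.058 and 0.058 m and y of ball8 in the frame of well between -0.066 and 0.066 m and z of ball8 in the frame of well between -0.005 and 0.046 m), for 0.3 s.
3. the cover lies flat and square in its recess over the well (distance between cover and cover_seat below 0.006 m and z of cover in the frame of cover_seat below 0.002 m and angle between the x axis of cover and the x axis of cover_seat, either way round below 0.04 rad and angle between the z axis of cover and the z axis of cover_seat, either way round below 0.03 rad), for 0.3 s.
At the end, for the whole second after the job is handed in: all balls in the well below the ledge; cover in its recess (6 mm, at most 2 mm high, 0.04 rad square, 0.03 flat); each phone present in a pocket (6 mm, at most 2 mm high, 0.05 rad square, 0.03 flat); scoop level on the mat, its pan centre within the mat; all at rest (all of step 2 and all of step 3 and ((distance between phone_a and pocket_near below 0.006 m and z of phone_a in the frame of pocket_near below 0.002 m and angle between the x axis of phone_a and the x axis of pocket_near, either way round below 0.05 rad and angle between the z axis of phone_a and the z axis of pocket_near, either way round below 0.03 rad) or (distance between phone_a and pocket_far below 0.006 m and z of phone_a in the frame of pocket_far below 0.002 m and angle between the x axis of phone_a and the x axis of pocket_far, either way round below 0.05 rad and angle between the z axis of phone_a and the z axis of pocket_far, either way round below 0.03 rad)) and ((distance between phone_b and pocket_near below 0.006 m and z of phone_b in the frame of pocket_near below 0.002 m and angle between the x axis of phone_b and the x axis of pocket_near, either way round below 0.05 rad and angle between the z axis of phone_b and the z axis of pocket_near, either way round below 0.03 rad) or (distance between phone_b and pocket_far below 0.006 m and z of phone_b in the frame of pocket_far below 0.002 m and angle between the x axis of phone_b and the x axis of pocket_far, either way round below 0.05 rad and angle between the z axis of phone_b and the z axis of pocket_far, either way round below 0.03 rad)) and x of scoop in the frame of mat_top between -0.14 and 0.14 m and y of scoop in the frame of mat_top between -0.075 and 0.075 m and z of scoop in the frame of mat_top between -0.005 and 0.006 m and angle between scoop's own z axis and vertical below 0.1 rad and linear speed of each of scoop, cover, phone_a, phone_b below 0.02 m/s); the robot touches nothing.
It fails at once if a ball is gripped by the fingers (over 2 N) while it is in the tray ((contact force between the fingers and ball1 above 2 N and x of ball1 in the frame of tray_floor between -0.135 and 0.13 m and y of ball1 in the frame of tray_floor between -0.05 and 0.05 m and z of ball1 in the frame of tray_floor between -0.01 and 0.08 m) or (contact force between the fingers and ball2 above 2 N and x of ball2 in the frame of tray_floor between -0.135 and 0.13 m and y of ball2 in the frame of tray_floor between -0.05 and 0.05 m and z of ball2 in the frame of tray_floor between -0.01 and 0.08 m) or (contact force between the fingers and ball3 above 2 N and x of ball3 in the frame of tray_floor between -0.135 and 0.13 m and y of ball3 in the frame of tray_floor between -0.05 and 0.05 m and z of ball3 in the frame of tray_floor between -0.01 and 0.08 m) or (contact force between the fingers and ball4 above 2 N and x of ball4 in the frame of tray_floor between -0.135 and 0.13 m and y of ball4 in the frame of tray_floor between -0.05 and 0.05 m and z of ball4 in the frame of tray_floor between -0.01 and 0.08 m) or (contact force between the fingers and ball5 above 2 N and x of ball5 in the frame of tray_floor between -0.135 and 0.13 m and y of ball5 in the frame of tray_floor between -0.05 and 0.05 m and z of ball5 in the frame of tray_floor between -0.01 and 0.08 m) or (contact force between the fingers and ball6 above 2 N and x of ball6 in the frame of tray_floor between -0.135 and 0.13 m and y of ball6 in the frame of tray_floor between -0.05 and 0.05 m and z of ball6 in the frame of tray_floor between -0.01 and 0.08 m) or (contact force between the fingers and ball7 above 2 N and x of ball7 in the frame of tray_floor between -0.135 and 0.13 m and y of ball7 in the frame of tray_floor between -0.05 and 0.05 m and z of ball7 in the frame of tray_floor between -0.01 and 0.08 m) or (contact force between the fingers and ball8 above 2 N and x of ball8 in the frame of tray_floor between -0.135 and 0.13 m and y of ball8 in the frame of tray_floor between -0.05 and 0.05 m and z of ball8 in the frame of tray_floor between -0.01 and 0.08 m)).
It fails at once if a bystander (screwdriver, jar, tin, tweezers) is moved more than 30 mm (distance of any of screwdriver, flux_jar, wool_tin, tweezers from where it was at the start of the episode above 0.03 m).
Of ball1, ball2, ball3, ball4, ball5, ball6, ball7, ball8 only 5 to 8 are there at a start; the rules pass over those that are not, and their reading is None.
Of phone_a, phone_b only 1 to 2 are there at a start; the rules pass over those that are not, and their reading is None.
At some moment in a run one of phone_a, phone_b, cover may be knocked a few centimetres aside while the robot is not near it.
It also fails if it takes over 208 s, if anything falls off the work surface, if the arm or the gripper's body presses on something with over 40 N, if the wrist force passes 120 N, or if a joint passes its speed limit or range.

### The arm

A 6-joint arm with a two-finger parallel gripper is mounted at the origin on the work surface. World frame = base frame: x ahead of the robot, y to its left, z up, the work surface at z = 0. Lengths are in mm, angles in rad, forces in N, time in s.
With the tool pointing down it reaches from about 275 to 750 mm from the base axis. Payload 10.2 kg.
Tool frame: the origin (TCP) lies between the finger pads; the fingertips stand 8 mm ahead of it and the grasp point (between the pads) lies 11 mm behind it; z points along the fingers, y is the line along which they close (so a half turn about z gives the same grasp; the last joint's range is limited). The gripper opens to 85 mm and grips with 20 to 120 N. Pads are 22 mm wide; open, the fingers measure 114 mm over their backs; the gripper's body (76 mm by 85 mm) begins 54 mm behind the grasp point. The pads swing forward as they close: fully open they stand 13 mm farther back than shut.
Start: joints at [-1.481, 0.313, 1.498, -0, 1.331, -0.223], TCP at [161.542, -499.535, 239.294] pointing down, gripper open.
Joint ranges: [-2.94, 2.94], [-0.97, 2.17], [0.19, 2.56], [-1.23, 4.37], [0.02, 3.11], [-2.88, 2.88]. Speed limits (rad/s): [2.39, 2.39, 3.01, 3.14, 3.14, 3.14].

### API

Orientations are given as a unit quaternion [w, x, y, z].
In Python, from rig import * gives the robot as it stands.
- The arm moves only by the shell command python3 -m handwheel 'ROWS' [FORCE]. ROWS is JSON, a list that holds one entry, the list of rows, each a list of 7 numbers: the shift along the world's x, y, z in mm, then the turn, a rotation vector about the world's x, y, z in degrees, then the opening, from -1 (shut) to 1 (fully open). A call has 1 to 8 rows; each row shifts and turns the commanded pose from where the row before left it; what a row does not reach is not made up. A row lasts 1/8 s, in which the tool goes at most 62.5 mm and 10.7 degrees, less where a joint would pass 70% of its speed; a pose out of reach is approached as far as the arm can. A call is refused whole if a number of a shift passes 62.5 or a number of a turn 10.7, either way. A call with a gripper value outside its range is refused whole. The fingers move at their own pace and stop on an object; FORCE is the grip in N (left out, the last holds). Time passes only in rows, so rows that do not move let the fingers close. It gives the time, the measured TCP pose, the force, the opening and the grip force at its end, in the units of the state.
- sense(): the state, without advancing time (a new reading comes with each control period).
- capture(name): name is "side" or "top"; returns a dict with "image" (480x640x3 uint8, red, green, blue), "fx", "fy", "cx", "cy" (pixels), "rvec" (rotation vector, rad) and "tvec" (3), from world to camera coordinates, as OpenCV has them. Camera axes: x right, y down, z forward; pixel columns grow to the right and rows downward; lengths in mm; the calibration is good to about 2 mm. A picture is of the moment at which its call begins. There is no depth.
- finish_job(): hands the job in; it is judged then, once.
The state is a dict: "time_s": time; "joints": joint angles; "dq": joint speeds; "tau": joint torques, N m; "eef_pos": TCP position; "ee_rot": TCP orientation; "force": force on the tool from outside, world axes, zero at the start; "wrist_torque": the same for the moment, N m; "grip_width": opening from 0.0 (shut) to 1.0 (fully open); "grip_force": force on a finger pad.
Only numpy, scipy, OpenCV 4.12 (cv2) and the standard library are available. Lean on these libraries where they do the work, as an engineer would, in place of code of your own. Each camera call takes 0.05 s, during which the arm holds its last target. There are 200 camera calls.

## Working session

There is one attempt and no reset: what is moved stays moved. The work goes in short steps, Python scripts to look and compute and a shell command to move; the robot and the scene stay as the last step left them, time stands still between calls to the robot, and variables do not carry over. Pictures are saved under pics/ and viewed, at most 14 in all, crops included, and the job is handed in when it is done.

```bash
mkdir -p pics; ls; python3 - <<'E'
from rig import *
import cv2,numpy as np
for n in("side","top"):
    c=capture(n); cv2.imwrite(f"pics/{n}0.png",c["image"][:,:,::-1])
    R=cv2.Rodrigues(np.array(c["rvec"]))[0]; print(n,c["fx"],c["fy"],c["cx"],c["cy"],c["rvec"],c["tvec"],-R.T@np.array(c["tvec"]).ravel())
s=sense();print(s)
E
```

```text
pics
side 581.9562239888262 581.9562239888262 325.8043925934883 234.7591921769258 [ 2.37721057 -0.64278125  0.25190071] [-431.69403925  298.6791303  1323.11763032] [  42.70137569 -743.3398837  1213.1906857 ]
top 518.0081360713233 518.0081360713233 316.7154952867588 245.24357636430162 [ 2.12511303 -2.15312311  0.1520563 ] [  64.13133603  535.3772959  1233.2705345 ] [ 345.02712356   47.37232998 1300.15769615]
{'time_s': 0.1, 'joints': array([-1.48140304e+00,  3.13393484e-01,  1.49836058e+00, -1.20867794e-05,
        1.33100399e+00, -2.23393104e-01]), 'dq': array([ 1.19006932e-03, -8.33371722e-04, -1.65881171e-03, -8.87728001e-05,
        1.02879832e-03,  5.18079503e-04]), 'tau': array([ 2.48102238e-03, -4.12901509e+01, -2.60144949e+01, -2.33406836e-04,
        3.03404071e-03,  4.40842925e-06]), 'eef_pos': array([ 161.51698069, -499.30352493,  238.79278576]), 'ee_rot': array([-5.81788501e-04,  9.87795099e-01,  1.55757837e-01,  3.31553744e-05]), 'force': array([ 1.03727465, -0.30517231,  0.5877452 ]), 'wrist_torque': array([ 0.00191864, -0.04811018,  0.04906658]), 'grip_force': 0.0, 'grip_width': 0.9986383919080017}
```

View pics/top0.png

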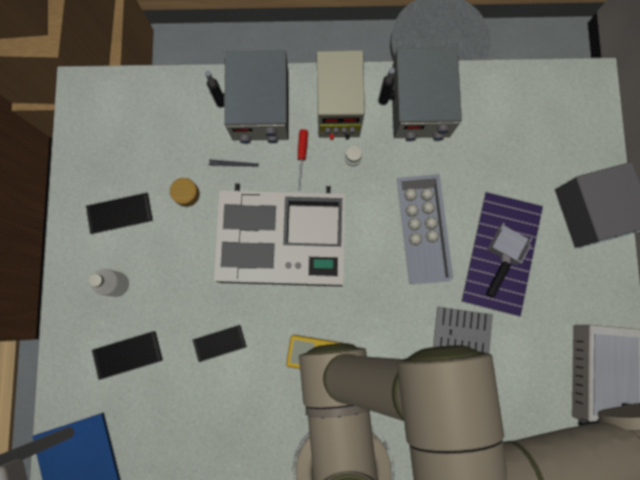

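View pics/side0.png

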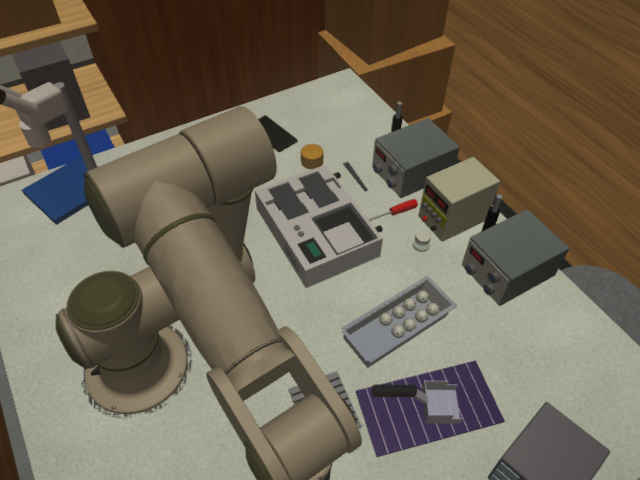

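```bash
cat > lib.py <<'E'
from rig import *
import cv2,numpy as np
from scipy.spatial.transform import Rotation as Rn
def cap(n,save=None):
    c=capture(n); c["R"]=cv2.Rodrigues(np.array(c["rvec"]))[0]; c["t"]=np.array(c["tvec"]).ravel()
    c["o"]=-c["R"].T@c["t"]; c["bgr"]=c["image"][:,:,::-1].copy(); c["hsv"]=cv2.cvtColor(c["bgr"],cv2.COLOR_BGR2HSV)
    if save: cv2.imwrite("pics/"+save,c["bgr"])
    return c
def ray(c,p):
    return c["R"].T@np.array([(p[0]-c["cx"])/c["fx"],(p[1]-c["cy"])/c["fy"],1.])
def plane(c,p,z):
    d=ray(c,p); return c["o"]+d*(z-c["o"][2])/d[2]
def tri(c1,p1,c2,p2):
    d1,d2=ray(c1,p1),ray(c2,p2); A=np.c_[d1,-d2]; s=np.linalg.lstsq(A,c2["o"]-c1["o"],rcond=None)[0]
    a,b=c1["o"]+s[0]*d1,c2["o"]+s[1]*d2; return (a+b)/2,np.linalg.norm(a-b)
def proj(c,P):
    q=c["R"]@np.array(P,float)+c["t"]; return np.array([c["fx"]*q[0]/q[2]+c["cx"],c["fy"]*q[1]/q[2]+c["cy"]])
def mask(c,lo,hi,box=None):
    m=cv2.inRange(c["hsv"],np.array(lo),np.array(hi))
    if box: k=np.zeros_like(m); x0,y0,x1,y1=box; k[y0:y1,x0:x1]=255; m&=k
    return m
def blobs(m,amin=20):
    cs,_=cv2.findContours(m,cv2.RETR_EXTERNAL,cv2.CHAIN_APPROX_NONE)
    return sorted([k for k in cs if cv2.contourArea(k)>=amin],key=cv2.contourArea,reverse=True)
def quad(c,k,z):
    "min-area rectangle of a contour cast on plane z: centre, sizes, direction (deg) of long side"
    P=np.array([plane(c,q[0],z)[:2] for q in k]).astype(np.float32)
    (a,b),(w,h),ang=cv2.minAreaRect(P)
    if w<h: w,h,ang=h,w,ang+90
    return np.round([a,b,w,h,(ang+90)%180-90],1)
E
python3 - <<'E'
from lib import *
t=cap("top");s=cap("side")
for n,c,pts in(("top",t,[(480,260),(497,280),(511,242),(425,265),(411,195),(404,225),(230,205),(314,222),(250,218),(219,343),(463,330),(350,255),(300,100),(200,120)]),("side",s,[(380,420),(390,390),(440,400),(365,340),(385,320),(290,200),(345,240)])):
    for p in pts: print(n,p,c["hsv"][p[1],p[0]])
a=t["bgr"][160:330,380:560]; b=t["bgr"][180:295,205:355]
a=cv2.resize(a,None,fx=3.1,fy=3.1,interpolation=cv2.INTER_CUBIC); 
cv2.imwrite("pics/a1.png",a)
b=cv2.resize(b,None,fx=5,fy=5,interpolation=cv2.INTER_CUBIC); cv2.imwrite("pics/b1.png",b)
for n,c in(("top",t),("side",s)):
    for k in blobs(mask(c,(115,60,20),(150,255,200)),1000)[:2]: print(n,"violet",quad(c,k,4),cv2.contourArea(k))
    for k in blobs(mask(c,(0,0,0),(179,255,45)),80)[:8]:
        print(n,"black",np.round(cv2.minAreaRect(k)[0]),cv2.minAreaRect(k)[1],quad(c,k,9),cv2.contourArea(k))
E
```

```text
top (480, 260) [133  62  86]
top (497, 280) [ 0  0 32]
top (511, 242) [113  15 140]
top (425, 265) [108  20 126]
top (411, 195) [ 26  25 154]
top (404, 225) [110  18 129]
top (230, 205) [15  5 93]
top (314, 222) [ 20  18 171]
top (250, 218) [60  3 86]
top (219, 343) [165  15  34]
top (463, 330) [  0   0 101]
top (350, 255) [ 49  18 155]
top (300, 100) [ 47  15 154]
top (200, 120) [ 48  16 156]
side (380, 420) [131  89  80]
side (390, 390) [15 11 45]
side (440, 400) [117  17 151]
side (365, 340) [107  17 139]
side (385, 320) [ 25  33 140]
side (290, 200) [40 12 62]
side (345, 240) [ 19  25 163]
top black [ 25. 217.] (50.99999237060547, 241.99996948242188) [637.7 800.4 643.2 133.6   4.6] 3233.0
top black [273.  14.] (11.535954475402832, 258.0481262207031) [1175.4  168.5  699.9   33.9  -90. ] 2556.0
top black [127. 355.] (28.734792709350586, 65.7068862915039) [276.2 526.1 155.7  70.1 -73.9] 1753.0
top black [538.  30.] (53.0, 125.0) [1117.8 -548.2  336.6  153.1   89. ] 1584.5
top black [119. 213.] (26.60151481628418, 61.920509338378906) [632.  561.7 155.   70.1 -78.2] 1535.5
top black [
[... 444 characters left out ...]
1, 72.36078643798828) [ 9.831e+02 -2.722e+02  2.285e+02  4.150e+01  3.000e-01] 881.0
side black [346. 221.] (56.7273063659668, 27.5343074798584) [621.5 107.  125.8 104.6  87.8] 583.0
side black [274. 135.] (42.712730407714844, 19.996923446655273) [632.5 557.8 161.5  75.6 -78.7] 524.5
side black [438. 166.] (16.546903610229492, 49.640716552734375) [1005.6  181.1  181.8   60.1    3.9] 492.0
side black [394. 390.] (11.0, 43.0) [ 470.5 -346.6   96.7   25.9  -30.2] 454.0
side black [495. 214.] (17.8885440826416, 36.224300384521484) [ 1.0082e+03 -5.6400e+01  1.1940e+02  5.7600e+01  3.0000e-01] 305.5
side black [102. 221.] (65.06533813476562, 9.661449432373047) [ 62.3 466.1 243.2  25.6 -79.7] 233.0
```

View pics/a1.png

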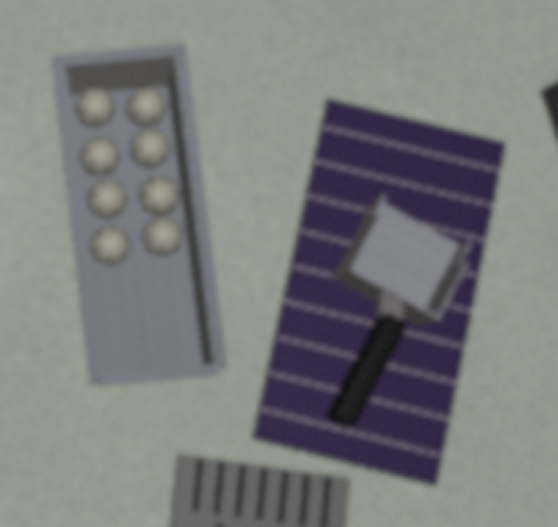

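View pics/b1.png

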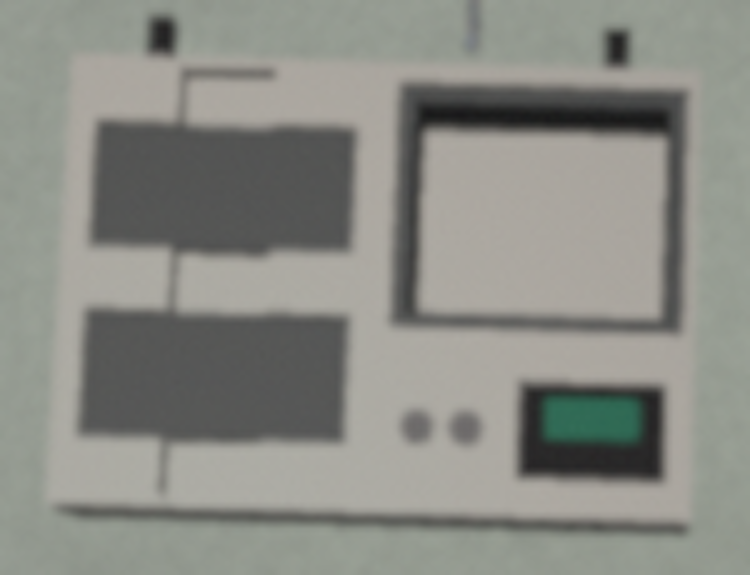

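```bash
cat > m1.py <<'E'
from lib import *
t=cap("top");s=cap("side")
def near(c,m,p,amin=20):
    ks=blobs(m,amin); 
    return min(ks,key=lambda k:np.hypot(*(np.array(cv2.minAreaRect(k)[0])-p)))
def cen(k):
    m=cv2.moments(k); return np.array([m["m10"],m["m01"]])/m["m00"]
tray=near(t,mask(t,(100,10,90),(116,60,200),(390,165,460,295)),(425,230),1000); 
for z in(4,38): print("tray",z,quad(t,tray,z))
ts=near(s,mask(s,(100,8,70),(118,60,230),(335,270,465,370)),(400,320),500); print("tray side",quad(s,ts,38),cv2.contourArea(ts))
vt=near(t,cv2.morphologyEx(mask(t,(115,40,20),(150,255,200)),cv2.MORPH_CLOSE,np.ones((5,5))),(503,253),1000); print("mat",quad(t,vt,4))
ht=near(t,mask(t,(0,0,0),(179,255,50)),(498,279),80); hs=near(s,mask(s,(0,0,0),(179,255,50)),(394,390),80)
print("handle tri",tri(t,cen(ht),s,cen(hs)),quad(t,ht,85),quad(s,hs,85))
for p,q in(((250,217),(320,187)),((248,255),(290,198))):
    a=near(t,mask(t,(0,0,60),(179,25,105),(210,190,285,280)),p,300); b=near(s,mask(s,(0,0,40),(179,40,90),(262,165,345,230)),q,100)
    print("pocket",quad(t,a,72),cen(a),cen(b),tri(t,cen(a),s,cen(b)))
w=near(t,mask(t,(5,8,140),(30,40,255),(284,195,345,250)),(314,224),300); print("wellfloor",quad(t,w,8))
k=near(t,mask(t,(0,0,0),(179,255,255),(0,0,1,1))|cv2.morphologyEx(mask(t,(0,5,125),(30,40,255),(210,185,350,290)),cv2.MORPH_CLOSE,np.ones((9,9))),(280,238),3000); print("box",quad(t,k,75),cen(k))
m=mask(t,(12,20,110),(35,120,255),(395,180,445,250)); print("balls",[np.round(plane(t,cen(b),20)[:2]).tolist()+[cv2.contourArea(b)] for b in blobs(m,20)])
E
python3 m1.py
```

```text
tray 4 [ 582.2 -216.   274.1  109.4    4.4]
tray 38 [ 576.  -209.1  266.9  106.6    4.4]
tray side [ 528.3 -214.9  169.2  106.7    4.5] 1322.0
mat [ 516.4 -409.4  285.4  145.8  -15.4]
handle tri (array([ 445.2025396 , -369.22845483,   77.42954802]), np.float64(2.64069073898119)) [ 443.7 -366.    91.6   23.   -30.6] [ 444.2 -372.    92.2   24.2  -30.2]
pocket [601.6 219.7 123.3  60.7  87.4] [249.21778558 217.13192921] [302.35262854 195.22576545] (array([584.48328116, 227.84051171,  58.1094604 ]), np.float64(43.30366363310697))
pocket [510.4 223.6 123.1  59.6  87.6] [247.22460658 254.88154506] [302.35262854 195.22576545] (array([527.75698473, 212.19410436,  90.68520644]), np.float64(43.31829199824527))
wellfloor [594.6  66.3 122.6  93.2  87.6]
box [554.  144.8 306.6 221.8  87.5] [280.13831899 237.24126774]
balls [[553.0, -189.0, 68.0], [668.0, -182.0, 68.0], [560.0, -231.0, 64.0], [591.0, -188.0, 63.0], [593.0, -230.0, 62.0], [633.0, -225.0, 62.0], [627.0, -184.0, 61.5], [668.0, -223.0, 60.0]]
```

```bash
python3 -m handwheel '[[[36.9,15.4,0,0,0,-6.05,1],[36.9,15.4,0,0,0,-6.05,1],[36.9,15.4,0,0,0,-6.05,1],[36.9,15.4,0,0,0,-6.05,1],[36.9,15.4,0,0,0,-6.05,1],[36.9,15.4,0,0,0,-6.05,1],[36.9,15.4,0,0,0,-6.05,1],[36.9,15.4,0,0,0,-6.05,1]]]' 60
python3 - <<'E'
from lib import *
t=cap("top","top1.png");s=cap("side","side1.png")
E
```

```text
time_s: 1.3
eef_pos: [457.9, -375.7, 239.2]
ee_rot: [-0.0, 0.964, -0.264, -0.0]
force: [-0.6, -0.7, -0.7]
grip_width: 1.001
grip_force: 0.0
```

View pics/top1.png

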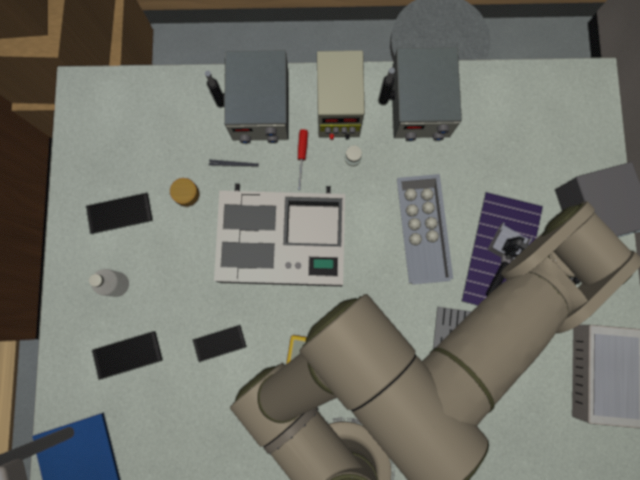

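```bash
python3 -m handwheel '[[[0,0,-40,0,0,0,1],[0,0,-40,0,0,0,1],[0,0,-40,0,0,0,1],[0,0,-30,0,0,0,1],[0,0,-21,0,0,0,1],[0,0,0,0,0,0,1]]]' 60
python3 -m handwheel '[[[0,0,0,0,0,0,-0.2],[0,0,0,0,0,0,-1],[0,0,0,0,0,0,-1],[0,0,0,0,0,0,-1],[0,0,0,0,0,0,-1],[0,0,0,0,0,0,-1]]]' 60
```

```text
time_s: 2.15
eef_pos: [455.9, -376.0, 67.0]
ee_rot: [-0.001, 0.965, -0.263, -0.001]
force: [0.2, 1.0, -0.2]
grip_width: 1.002
grip_force: 0.0
time_s: 2.9
eef_pos: [456.8, -376.5, 68.7]
ee_rot: [0.0, 0.965, -0.263, 0.0]
force: [-2.0, 2.2, 5.0]
grip_width: 0.224
grip_force: 61.2
```

```bash
python3 -m handwheel '[[[0,0,10,0,0,0,-1],[0,0,30,0,0,0,-1],[0,0,30,0,0,0,-1],[0,0,30,0,0,0,-1]]]' 110
python3 -m handwheel '[[[-7,19.3,0,0,0,4.4,-1],[-7,19.3,0,0,0,4.4,-1],[-7,19.3,0,0,0,4.4,-1],[-7,19.3,0,0,0,4.4,-1],[-7,19.3,0,0,0,4.4,-1],[-7,19.3,0,0,0,4.4,-1],[-7,19.3,0,0,0,4.4,-1],[-6,19,0,0,0,4.2,-1]]]'
cat > m2.py <<'E'
from lib import *
import sys
t=cap("top",sys.argv[1]+"t.png");s=cap("side",sys.argv[1]+"s.png")
x0,y0,x1,y1=380,160,480,320
a=cv2.resize(t["bgr"][y0:y1,x0:x1],None,fx=3.6,fy=3.6,interpolation=cv2.INTER_CUBIC)
b=cv2.resize(s["bgr"][240:400,310:480],None,fx=2.5,fy=3.6,interpolation=cv2.INTER_CUBIC)
cv2.imwrite("pics/"+sys.argv[1]+"c.png",np.hstack([a,b]))
E
python3 m2.py p2
```

```text
time_s: 3.4
eef_pos: [456.6, -376.1, 169.3]
ee_rot: [-0.0, 0.965, -0.263, -0.0]
force: [0.7, 0.3, -2.6]
grip_width: 0.217
grip_force: 107.4
time_s: 4.4
eef_pos: [401.3, -221.5, 168.5]
ee_rot: [-0.0, 0.999, 0.041, -0.0]
force: [-0.6, 0.2, -0.3]
grip_width: 0.22
grip_force: 107.5
```

View pics/p2c.png

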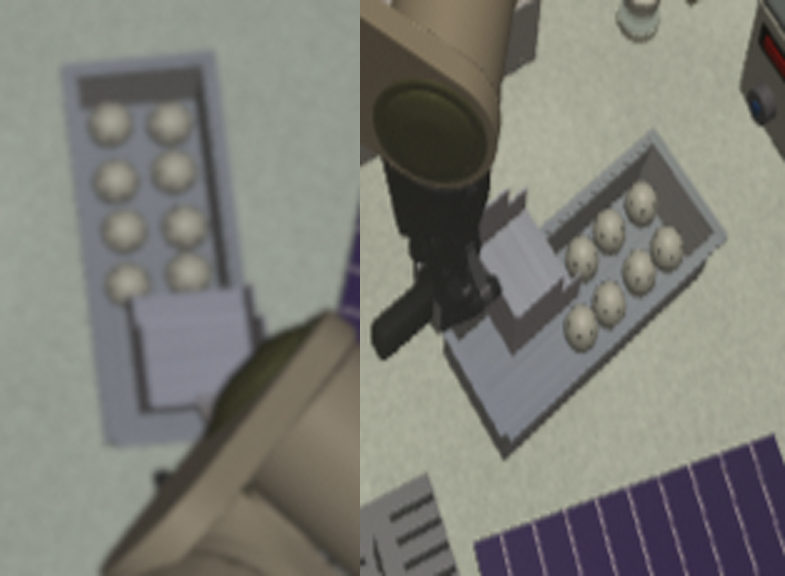

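```bash
python3 - <<'E'
from lib import *
t=cap("top");s=cap("side")
def loc(c,m,z,p):
    k=min(blobs(m,200),key=lambda k:np.hypot(*(np.array(cv2.minAreaRect(k)[0])-p))); print(quad(c,k,z),cv2.contourArea(k)); return cv2.minAreaRect(k)
# lighter/purpler pan floor
for c,p in((t,(433,256)),(t,(405,250))): print(c["hsv"][p[1],p[0]])
for px in((416.7,242.2),(449.4,240)): print(plane(t,px,106)[:2])
f=lambda u,v:(380+u/3.6,160+v/3.6); g=lambda u,v:(310+u/2.5,240+v/3.6)
for n,a,b in(("far L rim",f(62,66),g(293,131)),("far R rim",f(214,53),g(366,240)),("nearL rim",f(107,443),None)):
    print(n,plane(t,a,38)[:2], tri(t,a,s,b) if b else "")
print("lip side", plane(s,g(155,318),106)[:2],plane(s,g(205,274),106)[:2])
E
```

```text
[118  21 144]
[ 90  10 130]
[ 530.20676793 -176.37658784]
[ 534.33675136 -252.61961496]
far L rim [ 703.62819536 -147.01887878] (array([ 705.5046722 , -147.89484565,   36.05319912]), np.float64(2.747839984363838))
far R rim [ 711.3764626  -253.18451418] (array([ 713.29721483, -254.39990072,   34.91272689]), np.float64(2.127828904746366))
nearL rim [ 440.39289984 -168.01920241] 
lip side [ 477.96926137 -235.50358466] [ 533.74666544 -231.74166203]
```

```bash
python3 -m handwheel '[[[-2,-1,-20,0,0,-0.3,-1],[0,0,-25,0,0,0,-1],[0,0,-15,0,0,0,-1],[0,0,0,0,0,0,-1]]]'
python3 -m handwheel '[[[0,0,-8,0,0,0,-1],[0,0,-8,0,0,0,-1],[0,0,-8,0,0,0,-1],[0,0,-6,0,0,0,-1],[0,0,-4,0,0,0,-1],[0,0,0,0,0,0,-1]]]'; python3 m2.py p3
```

```text
time_s: 5.1
eef_pos: [399.5, -223.6, 107.6]
ee_rot: [-0.001, 0.999, 0.036, -0.001]
force: [0.7, 0.0, -0.4]
grip_width: 0.219
grip_force: 107.5
time_s: 5.85
eef_pos: [399.7, -223.2, 74.1]
ee_rot: [-0.0, 0.999, 0.037, -0.0]
force: [-0.2, -0.3, -0.9]
grip_width: 0.215
grip_force: 107.5
```

View pics/p3c.png

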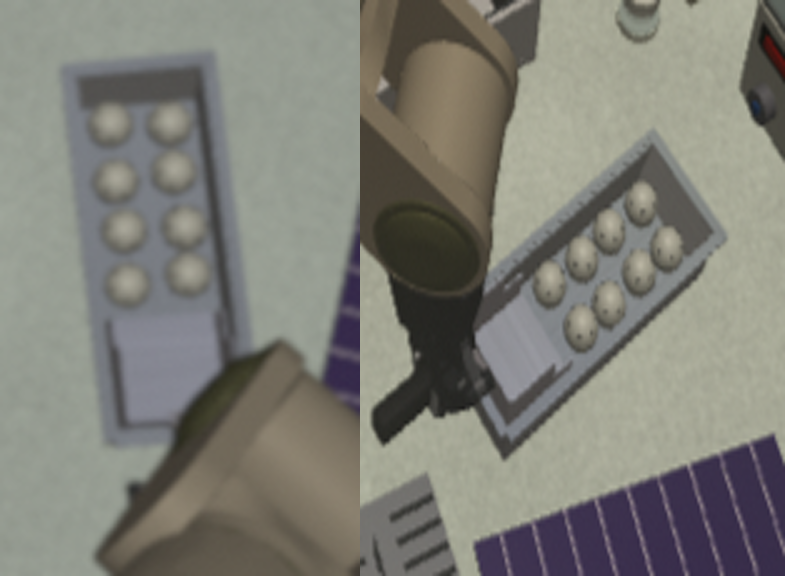

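```bash
python3 -m handwheel '[[[0,0,-3.5,0,0,0,-1],[0,0,-2,0,0,0.1,-1],[0,0,0,0,0,0,-1]]]'
python3 -m handwheel '[[[6,0.5,0,0,0,0,-1],[8,0.6,0,0,0,0,-1],[8,0.6,0,0,0,0,-1],[8,0.6,0,0,0,0,-1],[8,0.6,0,0,0,0,-1],[8,0.6,0,0,0,0,-1],[4,0.3,0,0,0,0,-1],[0,0,0,0,0,0,-1]]]'
```

```text
time_s: 6.32
eef_pos: [399.9, -223.3, 68.9]
ee_rot: [0.0, 0.999, 0.038, 0.0]
force: [-0.3, 1.2, -0.0]
grip_width: 0.215
grip_force: 108.1
time_s: 7.32
eef_pos: [450.4, -219.4, 68.8]
ee_rot: [0.0, 0.999, 0.038, 0.001]
force: [0.2, 0.8, 1.5]
grip_width: 0.214
grip_force: 108.3
```

```bash
python3 -m handwheel '[[[8,0.6,0,0,0,0,-1],[8,0.6,0,0,0,0,-1],[8,0.6,0,0,0,0,-1],[8,0.6,0,0,0,0,-1],[5,0.4,0,0,0,0,-1],[0,0,0,0,0,0,-1]]]'; python3 m2.py p4
```

```text
time_s: 8.07
eef_pos: [487.0, -216.9, 68.9]
ee_rot: [0.0, 0.999, 0.038, 0.0]
force: [0.6, -1.4, 2.9]
grip_width: 0.219
grip_force: 108.2
```

View pics/p4c.png

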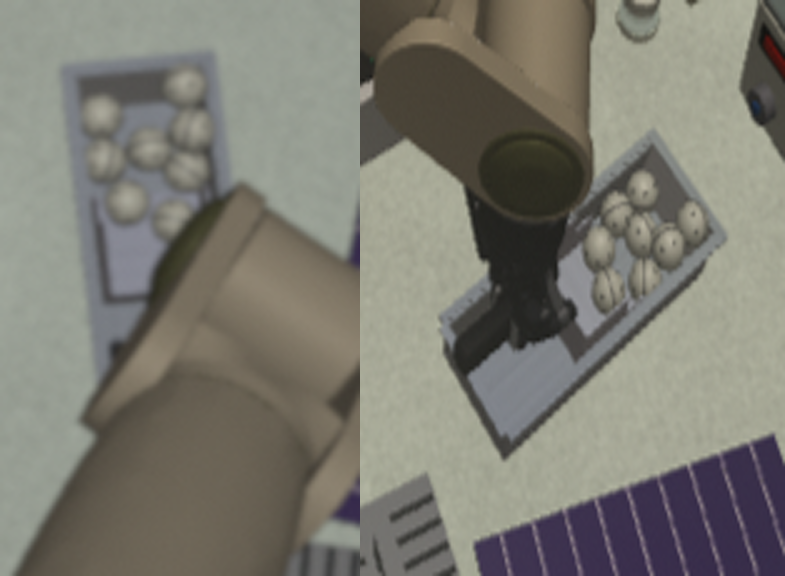

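```bash
python3 -m handwheel '[[[6,0.5,0,0,0,0,-1],[6,0.5,0,0,0,0,-1],[6,0.5,0,0,0,0,-1],[6,0.4,0,0,0,0,-1],[0,0,0,0,0,0,-1]]]'; python3 m2.py p5
```

```text
time_s: 8.8
eef_pos: [511.0, -214.6, 68.8]
ee_rot: [-0.0, 0.999, 0.038, 0.0]
force: [0.7, -0.4, 3.3]
grip_width: 0.216
grip_force: 108.5
```

View pics/p5c.png

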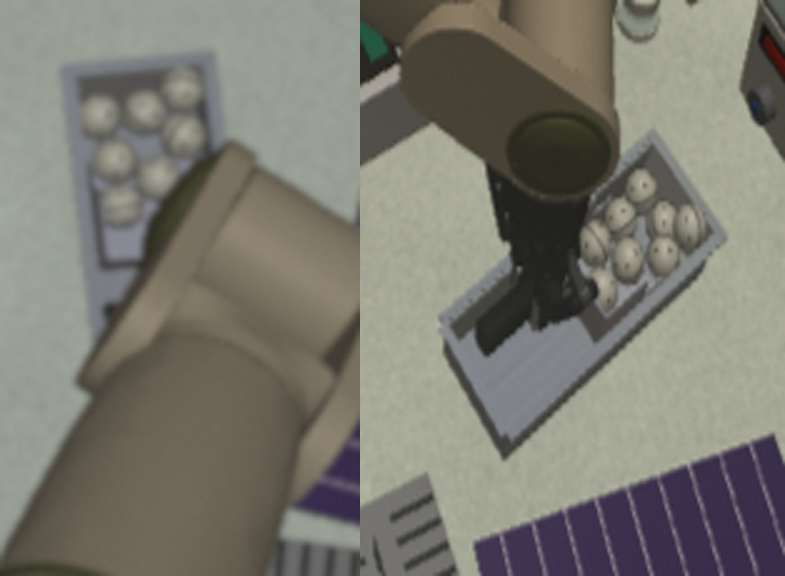

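```bash
python3 -m handwheel '[[[6,0.5,0,0,0,0,-1],[0,0,0,0,0,0,-1],[-5,-0.4,0,0.4,-5,0,-1],[-5,-0.4,0,0.4,-5,0,-1],[-5,-0.4,5,0.4,-5,0,-1],[0,0,15,0,0,0,-1],[0,0,20,0,0,0,-1],[0,0,20,0,0,0,-1]]]';python3 -m handwheel '[[[0,0,25,0,0,0,-1],[0,0,25,0,0,0,-1],[0,0,20,0,0,0,-1],[0,0,0,0,0,0,-1]]]';  python3 m2.py p6
```

```text
time_s: 9.9
eef_pos: [501.9, -215.4, 130.0]
ee_rot: [-0.005, 0.991, 0.037, 0.13]
force: [-0.8, -0.5, -2.5]
grip_width: 0.217
grip_force: 107.6
time_s: 10.4
eef_pos: [502.3, -215.7, 200.5]
ee_rot: [-0.004, 0.991, 0.038, 0.131]
force: [-0.0, -0.4, -3.7]
grip_width: 0.215
grip_force: 107.6
```

View pics/p6c.png

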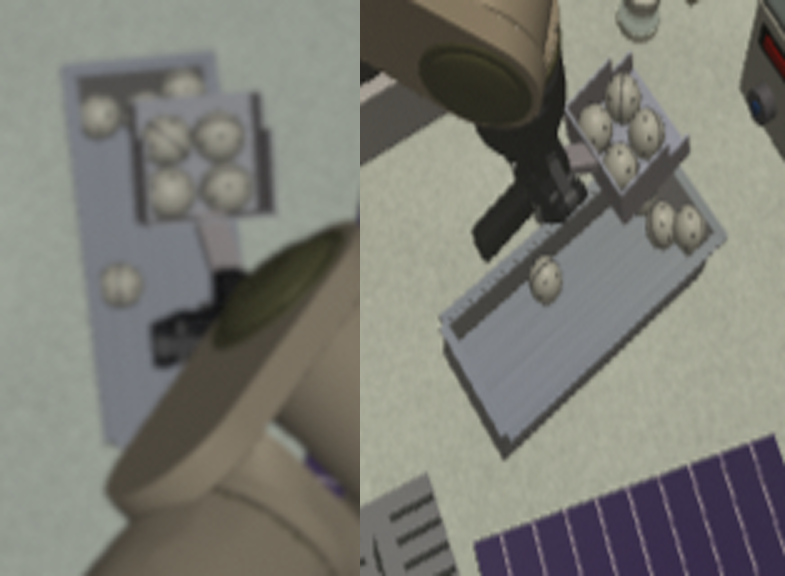

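```bash
python3 -m handwheel '[[[-3,10,0,0,0,-0.4,-1],[-5,16,0,0,0,-0.4,-1],[-6,20,0,0,0,-0.4,-1],[-6,20,0,0,0,-0.4,-1],[-6,20,0,0,0,-0.4,-1],[-6,20,0,0,0,-0.4,-1],[-6,20,0,0,0,-0.4,-1],[-6,20,0,0,0,-0.5,-1]]]';python3 -m handwheel '[[[-6,20,0,0,0,-0.4,-1],[-6,20,0,0,0,-0.4,-1],[-6,20,0,0,0,-0.4,-1],[-6,20,0,0,0,-0.4,-1],[-6,20,0,0,0,-0.4,-1],[-6,20,0,0,0,-0.5,-1],[-5,15,0,0,0,-0.6,-1],[-2,8,0,0,0,-0.5,-1]]]'
python3 -m handwheel '[[[0,0,0,0,0,0,-1],[0,0,0,0,0,0,-1]]]'; python3 - <<'E'
from lib import *
t=cap("top");s=cap("side")
a=cv2.resize(t["bgr"][180:300,205:365],(400,300),interpolation=cv2.INTER_CUBIC)
b=cv2.resize(s["bgr"][140:300,230:440],(400,300),interpolation=cv2.INTER_CUBIC)
cv2.imwrite("pics/p7.png",np.hstack([a,b]))
E
```

```text
time_s: 11.5
eef_pos: [456.8, -67.7, 198.8]
ee_rot: [-0.002, 0.991, 0.009, 0.131]
force: [0.9, 1.0, -2.3]
grip_width: 0.214
grip_force: 107.6
time_s: 12.5
eef_pos: [413.4, 75.1, 198.7]
ee_rot: [0.002, 0.991, -0.022, 0.131]
force: [0.0, 0.1, -1.0]
grip_width: 0.221
grip_force: 107.6
time_s: 12.75
eef_pos: [414.4, 73.7, 198.8]
ee_rot: [0.002, 0.991, -0.022, 0.131]
force: [0.1, 0.0, -2.0]
grip_width: 0.217
grip_force: 107.6
```

View pics/p7.png

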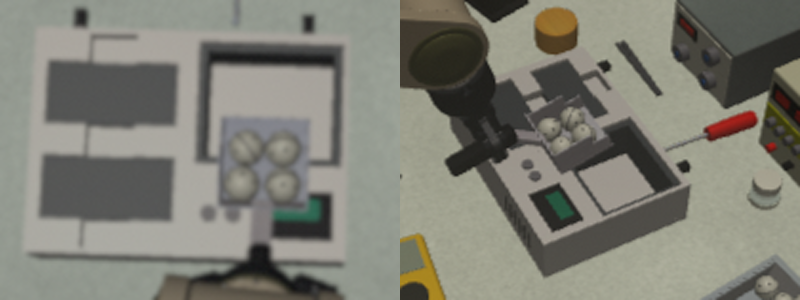

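```bash
python3 -m handwheel '[[[7.5,-0.3,-2,0.3,7.5,0,-1],[7.5,-0.3,-2,0.3,7.5,0,-1],[7,-0.3,2.3,0.2,5,0,-1],[7,-0.3,2.3,0.2,5,0,-1],[7,-0.3,2.3,0.2,5,0,-1],[0,0,0,0,0,0,-1],[0,0,0,0,0,0,-1]]]';python3 -m handwheel '[[[9.6,-0.4,5.1,0.2,5,0,-1],[9.6,-0.4,5.1,0.2,5,0,-1],[9.6,-0.4,5.1,0.2,5,0,-1],[0,0,0,0,0,0,-1],[17,-0.7,8.5,0.3,7.5,0,-1],[17,-0.7,8.5,0.3,7.5,0,-1],[0,0,0,0,0,0,-1]]]'; cat > m3.py <<'E'
from lib import *
import sys
t=cap("top");s=cap("side")
a=cv2.resize(t["bgr"][180:300,205:365],(400,300),interpolation=cv2.INTER_CUBIC)
b=cv2.resize(s["bgr"][140:300,230:440],(400,300),interpolation=cv2.INTER_CUBIC)
cv2.imwrite("pics/%s.png"%sys.argv[1],np.hstack([a,b]))
E
python3 m3.py p8
```

```text
time_s: 13.72
eef_pos: [450.5, 72.0, 201.6]
ee_rot: [-0.002, 0.991, -0.022, -0.13]
force: [0.1, -0.6, -1.4]
grip_width: 0.216
grip_force: 107.7
time_s: 14.6
eef_pos: [513.9, 69.3, 232.3]
ee_rot: [-0.007, 0.924, -0.021, -0.383]
force: [0.2, -0.1, -1.5]
grip_width: 0.214
grip_force: 107.8
```

View pics/p8.png

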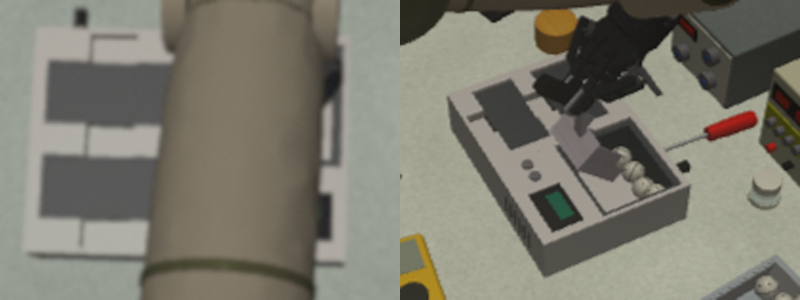

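```bash
python3 -m handwheel '[[[-14,0.6,-5.5,-0.3,-7.5,0,-1],[-14,0.6,-5.5,-0.3,-7.5,0,-1],[-14,0.6,-5.5,-0.3,-7.5,0,-1],[-14,0.6,-5.5,-0.3,-7.5,0,-1],[-14,0.6,-5.5,-0.3,-7.5,0,-1],[-14,0.6,-5.5,-0.3,-7.5,0,-1],[0,0,0,0,0,0,-1]]]';python3 -m handwheel '[[[-3.8,-37,0,0,0,0.86,-1],[-3.8,-37,0,0,0,0.86,-1],[-3.8,-37,0,0,0,0.86,-1],[-3.8,-37,0,0,0,0.86,-1],[-3.8,-37,0,0,0,0.86,-1],[-3.8,-37,0,0,0,0.86,-1],[-3.8,-37,0,0,0,0.86,-1],[-3.8,-37,0,0,0,0.86,-1]]]'
cat > balls.py <<'E'
from lib import *
t=cap("top");s=cap("side")
def cen(k):
    m=cv2.moments(k); return np.array([m["m10"],m["m01"]])/m["m00"]
O=np.array([580.5,-208.7]);h=np.deg2rad(4.4);R=np.array([[np.cos(h),np.sin(h)],[-np.sin(h),np.cos(h)]])
st=sense(); print("tcp",np.round(st["eef_pos"],1),np.round(Rn.from_quat(np.roll(st["ee_rot"],-1)).as_matrix()[:,0],3),"F",np.round(st["force"],1))
for n,c,b in(("top",t,(395,170,455,295)),("side",s,(335,270,465,370))):
    m=mask(c,(12,20,90),(35,120,255),b)
    print(n,"tray frame at z=20:",[np.round(np.r_[R@(plane(c,cen(k),20)[:2]-O),cv2.contourArea(k)]).astype(int).tolist() for k in blobs(m,8)])
E
python3 balls.py
```

```text
time_s: 15.58
eef_pos: [426.6, 73.6, 201.8]
ee_rot: [0.0, 1.0, -0.022, 0.002]
force: [0.3, -0.3, -1.7]
grip_width: 0.215
grip_force: 107.7
time_s: 16.58
eef_pos: [398.9, -224.2, 201.8]
ee_rot: [0.001, 0.999, 0.038, 0.001]
force: [-0.8, -1.0, -1.8]
grip_width: 0.215
grip_force: 108.0
tcp [ 398.8 -225.6  201.6] [0.997 0.072 0.002] F [-0.3  0.1 -1.1]
top tray frame at z=20: [[102, -18, 162], [-156, -47, 130], [97, 27, 72], [-29, 26, 63]]
side tray frame at z=20: [[22, -35, 5780], [105, 1, 293]]
```

```bash
python3 -m handwheel '[[[0,2,-30,0,0,0,-1],[0,0,-30,0,0,0,-1],[0,0,-30,0,0,0,-1],[0,0,-6,0,0,0,-1],[0,0,0,0,0,0,-1]]]'; python3 -m handwheel '[[[0,0,-8,0,0,0,-1],[0,0,-8,0,0,0,-1],[0,0,-8,0,0,0,-1],[0,0,-8,0,0,0,-1],[0,0,-4,0,0,0,-1],[0,0,-1,0,0,0.1,-1],[0,0,0,0,0,0,-1]]]'
```

```text
time_s: 17.3
eef_pos: [399.5, -220.9, 105.8]
ee_rot: [0.0, 0.999, 0.038, 0.001]
force: [-0.6, 0.1, -0.4]
grip_width: 0.214
grip_force: 107.9
time_s: 18.18
eef_pos: [399.4, -221.1, 68.7]
ee_rot: [0.0, 0.999, 0.038, 0.001]
force: [-3.6, 1.4, 9.0]
grip_width: 0.213
grip_force: 109.5
```

```bash
python3 balls.py; python3 -m handwheel '[[[6,0.5,0,0,0,0,-1],[8,0.6,0,0,0,0,-1],[8,0.6,0,0,0,0,-1],[8,0.6,0,0,0,0,-1],[8,0.6,0,0,0,0,-1],[8,0.6,0,0,0,0,-1],[4,0.3,0,0,0,0,-1],[0,0,0,0,0,0,-1]]]'
```

```text
tcp [ 399.4 -221.1   68.7] [0.997 0.077 0.001] F [-3.7  2.1  8.6]
top tray frame at z=20: [[-141, -39, 468], [102, -18, 170], [97, 26, 72], [-30, 27, 64]]
side tray frame at z=20: [[29, -31, 5833], [-35, 151, 746], [108, 5, 390], [-27, 26, 99]]
time_s: 19.27
eef_pos: [449.9, -217.5, 68.6]
ee_rot: [0.001, 0.999, 0.038, 0.001]
force: [1.0, 0.4, 4.4]
grip_width: 0.217
grip_force: 109.1
```

```bash
python3 -m handwheel '[[[8,0.4,0,0,0,0,-1],[8,0.4,0,0,0,0,-1],[8,0.5,0,0,0,0,-1],[8,0.6,0,0,0,0,-1],[8,0.6,0,0,0,0,-1],[8,0.6,0,0,0,0,-1],[8,0.6,0,0,0,0,-1],[0,0,0,0,0,0,-1]]]'; python3 -m handwheel '[[[8,0.6,0,0,0,0,-1],[8,0.6,0,0,0,0,-1],[6,0.5,0,0,0,0,-1],[6,0.5,0,0,0,0,-1],[6,0.5,0,0,0,0,-1],[0,0,0,0,0,0,-1]]]'; python3 balls.py
```

```text
time_s: 20.27
eef_pos: [506.1, -213.8, 68.6]
ee_rot: [0.001, 0.999, 0.038, 0.001]
force: [1.5, -1.0, 4.3]
grip_width: 0.219
grip_force: 109.0
time_s: 21.02
eef_pos: [539.3, -210.9, 68.7]
ee_rot: [0.0, 0.999, 0.039, 0.0]
force: [-3.2, 0.9, 8.2]
grip_width: 0.215
grip_force: 109.6
tcp [ 539.3 -210.9   68.7] [0.997 0.077 0.001] F [-3.2  1.2  7.8]
top tray frame at z=20: [[-59, -14, 4366], [102, -6, 246], [65, 10, 68]]
side tray frame at z=20: [[-2, -17, 6362], [99, 3, 378]]
```

```bash
python3 -m handwheel '[[[4,0.3,0,0,0,0,-1],[4,0.3,0,0,0,0,-1],[4,0.3,0,0,0,0,-1],[0,0,0,0,0,0,-1]]]'; python3 balls.py;  python3 -m handwheel '[[[3,0.2,0,0,0,0,-1],[0,0,0,0,0,0,-1]]]'; python3 balls.py
```

```text
time_s: 21.62
eef_pos: [551.5, -210.2, 68.7]
ee_rot: [0.0, 0.999, 0.038, 0.001]
force: [-1.7, -1.2, 7.9]
grip_width: 0.215
grip_force: 109.3
tcp [ 551.5 -210.2   68.7] [0.997 0.077 0.002] F [-1.9 -0.9  6.9]
top tray frame at z=20: [[-45, -12, 4932], [69, 11, 39]]
side tray frame at z=20: [[4, -13, 6918]]
time_s: 21.98
eef_pos: [552.8, -210.1, 68.9]
ee_rot: [0.0, 0.999, 0.039, -0.001]
force: [-13.5, -1.0, 15.3]
grip_width: 0.212
grip_force: 110.4
tcp [ 552.8 -210.1   68.9] [ 0.997  0.077 -0.003] F [-13.   -0.7  13.7]
top tray frame at z=20: [[-46, -13, 4914], [98, 21, 76], [70, 11, 40]]
side tray frame at z=20: [[-2, -13, 6554], [100, 2, 408]]
```

```bash
python3 -m handwheel '[[[-1,0,0,0.4,-5,0,-1],[-2,-0.1,0,0.4,-5,0,-1],[-2,-0.1,0,0.4,-5,0,-1],[-2,-0.2,0,0.4,-5,0,-1],[0,0,0,0,0,0,-1]]]'; python3 balls.py; python3 -m handwheel '[[[-5,-0.4,10,0,0,0,-1],[-5,-0.4,20,0,0,0,-1],[-5,-0.4,20,0,0,0,-1],[-5,-0.4,20,0,0,0,-1],[-5,-0.4,25,0,0,0,-1],[-5,-0.4,25,0,0,0,-1],[0,0,0,0,0,0,-1]]]'; python3 balls.py; python3 - <<'E'
from lib import *
t=cap("top");s=cap("side")
a=cv2.resize(t["bgr"][150:310,380:480],(250,400),interpolation=cv2.INTER_CUBIC)
b=cv2.resize(s["bgr"][200:400,310:510],(400,400),interpolation=cv2.INTER_CUBIC)
cv2.imwrite("pics/p9.png",np.hstack([a,b]))
E
```

```text
time_s: 22.7
eef_pos: [545.9, -209.9, 67.2]
ee_rot: [-0.008, 0.984, 0.037, 0.173]
force: [0.1, 0.1, -2.8]
grip_width: 0.219
grip_force: 108.0
tcp [ 547.2 -210.1   67.9] [0.937 0.072 0.342] F [ 1.4  0.1 -2.7]
top tray frame at z=20: [[-121, -27, 1223], [71, -4, 229], [145, -16, 23]]
side tray frame at z=20: [[12, -38, 5658], [0, 135, 1008], [78, 10, 172], [104, 40, 98]]
time_s: 23.68
eef_pos: [517.6, -212.9, 190.1]
ee_rot: [-0.006, 0.984, 0.038, 0.176]
force: [0.2, -0.6, -2.6]
grip_width: 0.215
grip_force: 108.0
tcp [ 517.  -212.2  187.5] [0.937 0.072 0.343] F [-0.8  0.8 -1.7]
top tray frame at z=20: [[-149, -39, 327], [70, -35, 310]]
side tray frame at z=20: [[-6, -30, 5686], [119, 69, 199], [77, 109, 49], [64, 68, 24], [-4, 65, 14]]
```

```bash
python3 -m handwheel '[[[-3,10,2,0,0,-0.4,-1],[-6,16,2,0,0,-0.4,-1],[-7,20,2,0,0,-0.4,-1],[-7,20,2,0,0,-0.4,-1],[-7,20,2,0,0,-0.4,-1],[-7,20,2,0,0,-0.4,-1],[-7,20,0,0,0,-0.4,-1],[-7,20,0,0,0,-0.5,-1]]]';python3 -m handwheel '[[[-7,20,0,0,0,-0.4,-1],[-7,20,0,0,0,-0.4,-1],[-7,20,0,0,0,-0.4,-1],[-7,20,0,0,0,-0.4,-1],[-7,20,0,0,0,-0.4,-1],[-7,20,0,0,0,-0.5,-1],[-5,14,0,0,0,-0.6,-1],[-3,6,0,0,0,-0.5,-1]]]'
python3 -m handwheel '[[[0,0,0,0,0,0,-1],[0,0,0,0,0,0,-1]]]'; python3 balls.py
```

```text
time_s: 24.88
eef_pos: [465.2, -64.6, 200.1]
ee_rot: [-0.002, 0.985, 0.01, 0.175]
force: [0.8, -0.6, -1.2]
grip_width: 0.218
grip_force: 107.9
time_s: 25.88
eef_pos: [415.1, 74.8, 200.1]
ee_rot: [0.003, 0.984, -0.021, 0.175]
force: [1.1, -0.7, -0.3]
grip_width: 0.218
grip_force: 107.9
time_s: 26.12
eef_pos: [416.2, 73.3, 200.0]
ee_rot: [0.003, 0.984, -0.022, 0.175]
force: [0.4, -1.0, -2.3]
grip_width: 0.212
grip_force: 108.0
tcp [416.2  73.2 200. ] [ 0.938 -0.042  0.344] F [ 0.2 -0.6 -1.8]
top tray frame at z=20: []
side tray frame at z=20: [[2, 1, 12588]]
```

```bash
python3 -m handwheel '[[[2,0,-4,0.2,5,0,-1],[7,-0.3,-2,0.3,7.5,0,-1],[7,-0.3,-2,0.3,7.5,0,-1],[7,-0.3,3.3,0.2,5,0,-1],[7,-0.3,3.3,0.2,5,0,-1],[7,-0.3,3.3,0.2,5,0,-1],[0,0,0,0,0,0,-1],[0,0,0,0,0,0,-1]]]';python3 -m handwheel '[[[9.6,-0.4,5.1,0.2,5,0,-1],[9.6,-0.4,5.1,0.2,5,0,-1],[9.6,-0.4,5.1,0.2,5,0,-1],[0,0,0,0,0,0,-1],[17,-0.7,8.5,0.3,7.5,0,-1],[17,-0.7,8.5,0.3,7.5,0,-1],[0,0,0,0,0,0,-1],[0,0,0,0,0,0,-1]]]'
python3 -m handwheel '[[[-14,0.6,0,-0.3,-7.5,0,-1],[-14,0.6,0,-0.3,-7.5,0,-1],[-14,0.6,-5.5,-0.3,-7.5,0,-1],[-14,0.6,-5.5,-0.3,-7.5,0,-1],[-14,0.6,-5.5,-0.3,-7.5,0,-1],[-14,0.6,-5.5,-0.3,-7.5,0,-1],[0,0,0,0,0,0,-1]]]';python3 -m handwheel '[[[-3.8,-37,0,0,0,0.86,-1],[-3.8,-37,0,0,0,0.86,-1],[-3.8,-37,0,0,0,0.86,-1],[-3.8,-37,0,0,0,0.86,-1],[-3.8,-37,0,0,0,0.86,-1],[-3.8,-37,0,0,0,0.86,-1],[-3.8,-37,0,0,0,0.86,-1],[-3.8,-37,0,0,0,0.86,-1]]]'
python3 balls.py
cat > well.py <<'E'
from lib import *
t=cap("top")
g=t["bgr"][185:260,278:355]
cv2.imwrite("pics/well.png",cv2.resize(g,None,fx=6,fy=6,interpolation=cv2.INTER_CUBIC))
u=cv2.cvtColor(cv2.resize(g,None,fx=6,fy=6,interpolation=cv2.INTER_CUBIC),cv2.COLOR_BGR2GRAY)
H=cv2.HoughCircles(u,cv2.HOUGH_GRADIENT,1,60,param1=60,param2=18,minRadius=32,maxRadius=48)
O=np.array([590.6,66.2]);h=np.deg2rad(-2.5);R=np.array([[np.cos(h),np.sin(h)],[-np.sin(h),np.cos(h)]])
for q in H[0]: print(np.round(R@(plane(t,(278+q[0]/6,185+q[1]/6),26)[:2]-O)),q[2])
m=mask(t,(12,12,90),(35,120,255)); print("ball-like blobs",[(np.round(cv2.minAreaRect(k)[0]).tolist(),cv2.contourArea(k)) for k in blobs(m,30)])
E
python3 well.py
```

```text
time_s: 27.22
eef_pos: [452.9, 72.0, 201.7]
ee_rot: [-0.002, 0.991, -0.022, -0.129]
force: [1.0, -0.6, -1.2]
grip_width: 0.214
grip_force: 108.0
time_s: 28.22
eef_pos: [515.3, 69.6, 234.6]
ee_rot: [-0.007, 0.924, -0.02, -0.381]
force: [-0.4, -0.7, 0.7]
grip_width: 0.213
grip_force: 108.0
time_s: 29.1
eef_pos: [429.1, 73.6, 213.0]
ee_rot: [0.0, 1.0, -0.022, 0.002]
force: [0.5, -0.8, -1.3]
grip_width: 0.216
grip_force: 108.0
time_s: 30.1
eef_pos: [401.3, -224.2, 213.0]
ee_rot: [0.001, 0.999, 0.038, 0.001]
force: [1.2, -0.3, -1.4]
grip_width: 0.211
grip_force: 108.2
tcp [ 401.2 -225.6  212.7] [0.997 0.074 0.002] F [ 0.5 -0.3 -2.3]
top tray frame at z=20: [[-156, -47, 132]]
side tray frame at z=20: [[23, -36, 5680]]
[ 37. -45.] 38.2
ball-like blobs [([449.0, 347.0], 13415.0), ([280.0, 237.0], 11464.0), ([266.0, 428.0], 7680.5), ([348.0, 446.0], 4795.5), ([340.0, 82.0], 2910.0), ([321.0, 355.0], 2257.5), ([31.0, 28.0], 1486.5), ([8.0, 397.0], 1277.0), ([108.0, 282.0], 661.0), ([125.0, 33.0], 505.5), ([613.0, 376.0], 459.5), ([192.0, 4.0], 418.0), ([320.0, 2.0], 371.5), ([34.0, 110.0], 194.0), ([354.0, 153.0], 179.0), ([418.0, 142.0], 85.0), ([184.0, 192.0], 69.0), ([467.0, 304.0], 61.0), ([3.0, 473.0], 49.0), ([255.0, 125.0], 46.0), ([478.0, 1.0], 34.5)]
```

```bash
python3 -m handwheel '[[[6.9,-18.9,-6,0,0,-4.38,-1],[6.9,-18.9,-6,0,0,-4.38,-1],[6.9,-18.9,-6,0,0,-4.38,-1],[6.9,-18.9,-6,0,0,-4.38,-1],[6.9,-18.9,-6,0,0,-4.38,-1],[6.9,-18.9,-6,0,0,-4.38,-1],[6.9,-18.9,-6,0,0,-4.38,-1],[6.9,-18.9,-6,0,0,-4.38,-1]]]'
python3 -m handwheel '[[[0,0,-30,0,0,0,-1],[0,0,-30,0,0,0,-1],[0,0,-20,0,0,0,-1],[0,0,-10,0,0,0,-1],[0,0,-4,0,0,0,-1],[0,0,-1.5,0,0,0,-1],[0,0,0,0,0,0,-1]]]'
```

```text
time_s: 31.25
eef_pos: [457.5, -373.5, 164.5]
ee_rot: [0.0, 0.964, -0.265, 0.001]
force: [1.0, -0.0, -0.9]
grip_width: 0.215
grip_force: 108.2
time_s: 32.12
eef_pos: [457.3, -374.4, 69.8]
ee_rot: [0.001, 0.964, -0.264, 0.002]
force: [-0.2, 1.9, 3.5]
grip_width: 0.221
grip_force: 108.9
```

```bash
python3 -m handwheel '[[[0,0,-0.7,0,0,0,-1],[0,0,0,0,0,0,0],[0,0,0,0,0,0,1],[0,0,0,0,0,0,1],[0,0,0,0,0,0,1]]]' 30; python3 -m handwheel '[[[0,0,30,0,0,0,1],[0,0,40,0,0,0,1],[0,0,50,0,0,0,1],[-5,30,40,0,0,5,1],[-10,40,40,0,0,5,1],[-10,45,30,0,0,5,1],[-10,45,0,0,0,5,1],[-10,45,0,0,0,5,1]]]';python3 -m handwheel '[[[-10,45,0,0,0,5,1],[0,45,0,0,0,5,1],[0,0,0,0,0,0,1]]]'; python3 - <<'E'
from lib import *
t=cap("top","top9.png"); s=cap("side","side9.png")
f=lambda c,x0,y0,x1,y1,w,h: cv2.resize(c["bgr"][y0:y1,x0:x1],(w,h),interpolation=cv2.INTER_CUBIC)
A=np.hstack([f(t,275,180,355,260,300,300),f(t,75,180,345,390,386,300)])
B=np.hstack([f(t,400,180,560,380,240,300),f(s,230,140,516,426,300,300),f(t,195,320,245,368,146,300)])
cv2.imwrite("pics/comp.png",np.vstack([A,B])); print(A.shape,B.shape)
E
```

```text
time_s: 32.75
eef_pos: [456.7, -374.1, 67.9]
ee_rot: [0.0, 0.964, -0.264, 0.001]
force: [-0.1, 0.6, -0.0]
grip_width: 0.998
grip_force: 0.0
time_s: 33.75
eef_pos: [411.2, -167.8, 298.3]
ee_rot: [0.0, 0.999, -0.048, 0.001]
force: [0.3, -0.5, 0.5]
grip_width: 0.997
grip_force: 0.0
time_s: 34.12
eef_pos: [401.5, -77.1, 298.4]
ee_rot: [0.0, 0.999, 0.04, 0.001]
force: [0.1, 0.3, -0.8]
grip_width: 0.998
grip_force: 0.0
(300, 686, 3) (300, 686, 3)
```

View pics/comp.png

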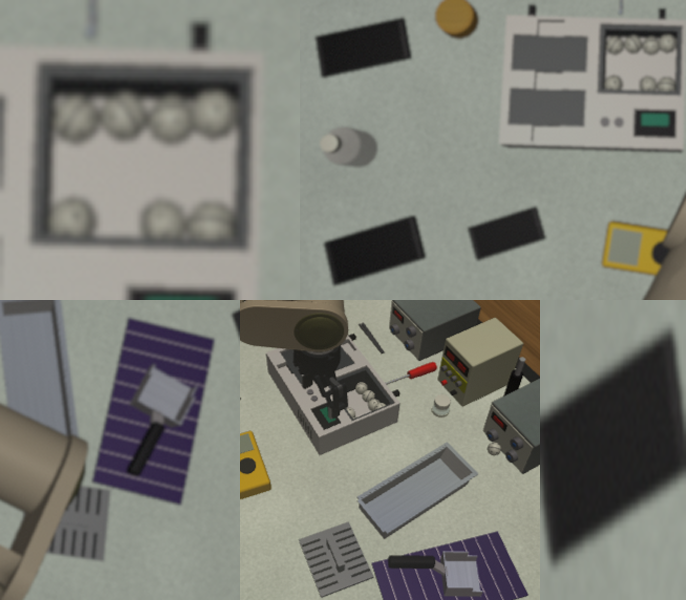

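```bash
cat > sp.py <<'E'
from lib import *
t=cap("top");s=cap("side")
def cen(k):
    m=cv2.moments(k); return np.array([m["m10"],m["m01"]])/m["m00"]
for n,c,b,lo in(("top",t,(405,125,435,160),(10,15,110)),("side",s,(460,268,485,295),(10,15,110))):
    for k in blobs(mask(c,lo,(40,120,255),b),20): print(n,cen(k),cv2.contourArea(k),cv2.boundingRect(k),plane(c,cen(k),16))
g=t["bgr"][110:160,385:445]; cv2.imwrite("pics/spt.png",cv2.resize(g,None,fx=8,fy=8,interpolation=cv2.INTER_CUBIC))
q=proj(t,plane(s,(472,281),16)); print("side->top",q); u,v=np.round(q).astype(int)
print(t["hsv"][v-6:v+7:2,u-8:u+9:2].tolist())
# power supply: bottom front edge in top view
E
python3 sp.py
```

```text
top [418.53066667 141.46933333] 62.5 (412, 137, 13, 9) [ 807.161659   -208.81312347   16.        ]
side [469.23679868 284.16542904] 404.0 (460, 268, 25, 27) [ 795.52271728 -210.33818156   16.        ]
side->top [417.5216441  141.22351158]
[[[0, 5, 96], [0, 6, 89], [165, 7, 75], [23, 16, 65], [26, 24, 74], [30, 21, 72], [30, 23, 67], [26, 27, 67], [30, 19, 66]], [[0, 3, 83], [0, 3, 76], [165, 8, 67], [23, 21, 95], [27, 23, 120], [25, 25, 111], [34, 21, 95], [40, 15, 100], [39, 18, 102]], [[109, 96, 64], [109, 72, 57], [30, 8, 61], [25, 23, 120], [28, 22, 148], [26, 25, 143], [27, 21, 121], [47, 16, 140], [48, 17, 150]], [[66, 12, 105], [38, 11, 90], [24, 23, 112], [27, 21, 134], [28, 22, 159], [25, 24, 141], [27, 20, 114], [40, 17, 134], [51, 17, 153]], [[50, 16, 148], [34, 16, 111], [25, 25, 124], [23, 24, 137], [25, 24, 138], [24, 22, 117], [25, 25, 114], [43, 18, 129], [48, 17, 150]], [[47, 15, 151], [43, 19, 119], [27, 24, 106], [27, 23, 112], [27, 23, 111], [24, 22, 114], [30, 21, 107], [47, 17, 138], [48, 17, 153]], [[48, 16, 157], [47, 16, 144], [41, 20, 102], [26, 23, 88], [26, 21, 99], [30, 16, 95], [43, 19, 121], [48, 17, 149], [49, 18, 154]]]
```

```bash
python3 - <<'E'
from lib import *
t=cap("top");s=cap("side")
A=cv2.resize(t["bgr"][105:160,385:455],None,fx=5.7,fy=5.7,interpolation=cv2.INTER_CUBIC)
B=cv2.resize(s["bgr"][215:315,450:550],None,fx=4,fy=4,interpolation=cv2.INTER_CUBIC)
W=cv2.resize(t["bgr"][330:480,380:640],(400,230)) 
A=cv2.copyMakeBorder(A,0,0,0,max(0,400-A.shape[1]),cv2.BORDER_CONSTANT)[:, :400]
L=np.vstack([A,W]); h=max(L.shape[0],B.shape[0])
L=cv2.copyMakeBorder(L,0,h-L.shape[0],0,0,cv2.BORDER_CONSTANT);B=cv2.copyMakeBorder(B,0,h-B.shape[0],0,0,cv2.BORDER_CONSTANT)
cv2.imwrite("pics/last.png",np.hstack([L,B])); print(np.hstack([L,B]).shape)
E
```

```text
(544, 800, 3)
```

View pics/last.png

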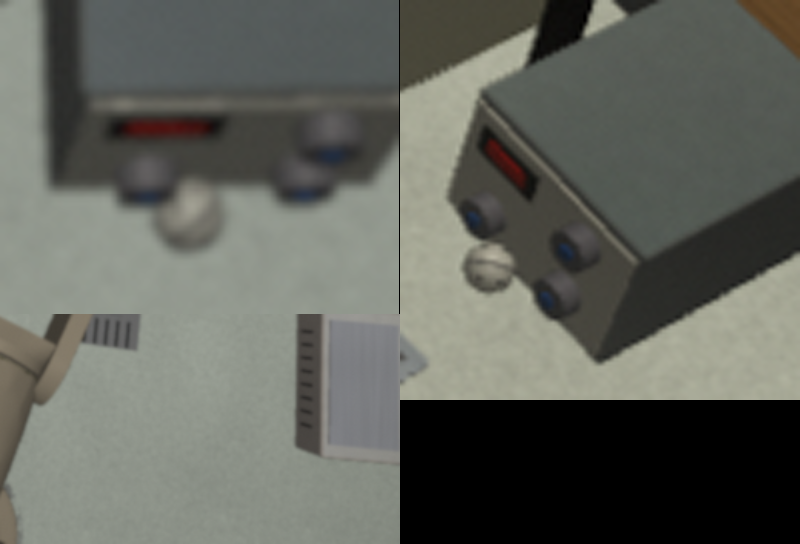

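```bash
python3 - <<'E'
from lib import *
t=cap("top");s=cap("side")
print("ball",tri(t,(418,142.5),s,(472.3,281.8)))
print("knobL",tri(t,(410.8,139),s,(470,269.3)))
print("knobR",tri(t,(438.2,139),s,(488.3,289.3)))
print("face",[plane(t,p,0)[:2] for p in((395,137.3),(418,137.3),(449,137.3))])
print(len(blobs(mask(t,(0,0,0),(179,255,45)),300)))
E
```

```text
ball (array([ 805.89261916, -208.02135961,   15.41167262]), np.float64(2.583484461514181))
knobL (array([ 808.14737215, -185.98837293,   40.18260398]), np.float64(5.7903096791131805))
knobR (array([ 807.59414894, -255.62740208,   39.83551471]), np.float64(6.660835276001031))
face [array([ 825.27264759, -151.0123876 ]), array([ 824.31467625, -211.09486007]), array([ 823.02484539, -291.99104571])]
8
```

```bash
python3 -m handwheel '[[[31,-16,-12,0,0,-4.6,0.2],[31,-16,-12,0,-6.43,0,0.2],[31,-16,-12,0,-6.43,0,0.2],[31,-16,-12,0,-6.43,0,0.2],[31,-16,-12,0,-6.43,0,0.2],[31,-16,-12,0,-6.43,0,0.2],[31,-16,-12,0,-6.43,0,0.2],[31,-16,-12,0,-6.43,0,0.2]]]' 30; python3 -m handwheel '[[[0,0,0,0,0,0,0.2],[0,0,0,0,0,0,0.2]]]'; python3 balls.py|head -1
```

```text
time_s: 35.52
eef_pos: [650.5, -208.5, 201.6]
ee_rot: [0.0, 0.923, -0.003, 0.385]
force: [1.2, 1.1, 0.7]
grip_width: 0.597
grip_force: 0.0
time_s: 35.78
eef_pos: [649.4, -207.1, 202.4]
ee_rot: [-0.001, 0.924, -0.002, 0.383]
force: [-0.6, 0.1, 0.1]
grip_width: 0.6
grip_force: 0.0
tcp [ 649.6 -206.9  203.2] [ 0.706 -0.003  0.708] F [-0.4  0.4 -0.2]
```

```bash
python3 -m handwheel '[[[20,0,-29,0,0,0,0.2],[20,0,-29,0,0,0,0.2],[20,0.5,-29,0,0,0,0.2],[20,0.5,-28,0,0,0,0.2],[14,0,-14,0,0,0,0.2],[14,0,-14,0,0,0,0.2],[14,0,-14,0,0,0,0.2],[0,0,0,0,0,0,0.2]]]'; python3 -m handwheel '[[[8,0,-8,0,0,0,0.2],[8,0,-8,0,0,0,0.2],[6,0,-6,0,0,0,0.2],[0,0,0,0,0,0,0.2]]]'; python3 sp.py | head -2
```

```text
time_s: 36.88
eef_pos: [771.9, -205.5, 44.8]
ee_rot: [-0.001, 0.924, -0.002, 0.383]
force: [-0.4, -1.0, 0.5]
grip_width: 0.598
grip_force: 0.0
time_s: 37.38
eef_pos: [793.8, -205.9, 22.2]
ee_rot: [-0.001, 0.924, -0.002, 0.383]
force: [-0.2, -0.3, -0.7]
grip_width: 0.597
grip_force: 0.0
top [418.48756219 141.64179104] 67.0 (412, 137, 12, 10) [ 806.69939289 -208.68270782   16.        ]
side [471.20977011 278.05172414] 58.0 (464, 273, 14, 11) [ 812.03895713 -198.11536392   16.        ]
```

```bash
python3 -m handwheel '[[[4,0,-3,0,0,0,0.2],[3,0,-2.5,0,0,0,0.2],[0,0,0,0,0,0,0.2],[0,0,0,0,0,0,-0.2],[0,0,0,0,0,0,-1],[0,0,0,0,0,0,-1],[0,0,0,0,0,0,-1]]]' 25
```

```text
time_s: 38.35
eef_pos: [800.7, -206.2, 17.6]
ee_rot: [-0.001, 0.924, -0.002, 0.383]
force: [-2.0, -0.7, -0.0]
grip_width: 0.353
grip_force: 24.6
```

```bash
python3 -m handwheel '[[[-5,0,5,0,0,0,-1],[-8,0,8,0,0,0,-1],[-14,0,14,0,0,0,-1],[-14,0,14,0,0,0,-1],[-20,0,28,0,0,0,-1],[-20,0,28,0,0,0,-1],[-20,0,29,0,0,0,-1],[-20,0,29,0,0,0,-1]]]'
```

```text
time_s: 39.35
eef_pos: [678.6, -206.1, 174.1]
ee_rot: [-0.0, 0.923, -0.002, 0.384]
force: [0.4, 0.4, 0.0]
grip_width: 0.355
grip_force: 24.8
```

```bash
python3 -m handwheel '[[[-11.2,34,0,0,5.6,0,-1],[-11.2,34,0,0,5.6,0,-1],[-11.2,34,0,0,5.6,0,-1],[-11.2,34,0,0,5.6,0,-1],[-11.2,34,0,0,5.6,0,-1],[-11.2,34,0,0,5.6,0,-1],[-11.2,34,0,0,5.6,0,-1],[-11.2,34,0,0,5.6,0,-1]]]';python3 -m handwheel '[[[0,0,0,0,0,0,-1],[0,0,-40,0,0,0,-1],[0,0,-40,0,0,0,-1],[0,0,-30,0,0,0,-1],[0,0,-8,0,0,0,-1],[0,0,0,0,0,0,-1]]]'
```

```text
time_s: 40.35
eef_pos: [589.3, 66.9, 173.4]
ee_rot: [0.0, 1.0, -0.002, 0.001]
force: [-0.1, -0.1, -1.1]
grip_width: 0.348
grip_force: 24.7
time_s: 41.1
eef_pos: [590.4, 65.3, 55.3]
ee_rot: [0.0, 1.0, -0.002, 0.003]
force: [-0.3, 0.9, 1.0]
grip_width: 0.352
grip_force: 24.8
```

```bash
python3 -m handwheel '[[[0,0,-5,0,0,0,-1],[0,0,0,0,0,0,0.1],[0,0,0,0,0,0,0.1],[0,0,15,0,0,0,0.1],[0,0,50,0,0,0,0.1],[0,0,60,0,0,0,0.1],[-30,0,60,0,0,0,0.5],[-40,0,50,0,0,0,1]]]';python3 -m handwheel '[[[-40,0,0,0,0,0,1],[-40,0,0,0,0,0,1],[0,0,0,0,0,0,1]]]'; cat > well2.py <<'E'
from lib import *
t=cap("top");s=cap("side")
def cen(k):
    m=cv2.moments(k); return np.array([m["m10"],m["m01"]])/m["m00"]
m=mask(t,(20,20,60),(45,140,255),(280,190,350,255)); 
print("well hsv probe",t["hsv"][204,296],t["hsv"][224,316],t["hsv"][240,296])
print([(cen(k).round(),cv2.contourArea(k),cv2.boundingRect(k)) for k in blobs(m,10)])
u=cv2.cvtColor(cv2.resize(t["bgr"][185:260,278:355],None,fx=6,fy=6,interpolation=cv2.INTER_CUBIC),cv2.COLOR_BGR2GRAY)
u=cv2.createCLAHE(4,(4,4)).apply(u)
H=cv2.HoughCircles(u,cv2.HOUGH_GRADIENT,1,50,param1=60,param2=14,minRadius=34,maxRadius=46)
O=np.array([590.6,66.2])
if H is not None:
  for q in H[0]: print(np.round(plane(t,(278+q[0]/6,185+q[1]/6),24)[:2]-O),q[2])
# cover
for n,c,b in(("top",t,(425,295,500,365)),("side",s,(280,350,375,450))):
  mm=cv2.morphologyEx(mask(c,(0,0,35),(179,14,125),b),cv2.MORPH_CLOSE,np.ones((7,7)))
  for k in blobs(mm,200)[:2]: print(n,"cover",quad(c,k,6),cv2.contourArea(k),cv2.boundingRect(k))
cv2.imwrite("pics/w2.png",cv2.resize(t["bgr"][290:370,420:510],None,fx=5,fy=5))
E
python3 well2.py
```

```text
time_s: 42.1
eef_pos: [522.4, 65.8, 282.4]
ee_rot: [0.0, 1.0, -0.002, 0.004]
force: [0.2, 0.1, 0.3]
grip_width: 0.932
grip_force: 0.0
time_s: 42.48
eef_pos: [441.6, 66.1, 280.9]
ee_rot: [0.0, 1.0, -0.002, 0.004]
force: [0.3, 0.1, -0.0]
grip_width: 1.0
grip_force: 0.0
well hsv probe [30 16 48] [ 28  24 129] [ 19  52 118]
[(array([308., 239.]), 518.5, (280, 219, 59, 36)), (array([313., 211.]), 416.0, (289, 204, 49, 14)), (array([343., 241.]), 103.5, (335, 233, 15, 22)), (array([328., 249.]), 27.0, (317, 245, 17, 10)), (array([299., 233.]), 12.0, (296, 231, 8, 5))]
[34. 12.] 34.4
[-0.  0.] 37.2
[34. 44.] 38.7
[ 33. -20.] 38.8
[ 34. -47.] 36.5
[ 3. 49.] 39.9
[ 85. -46.] 38.7
[-42. -48.] 43.0
top cover [ 341.8 -294.4  183.6  140.    82.3] 2177.0 (425, 295, 75, 59)
side cover [ 342.1 -258.6  144.1  126.    81.4] 2931.5 (287, 352, 74, 71)
```

```bash
cat > cov.py <<'E'
from lib import *
t=cap("top");s=cap("side")
def cen(k):
    m=cv2.moments(k); return np.array([m["m10"],m["m01"]])/m["m00"]
print("probe",[t["hsv"][y,x].tolist() for x,y in((441,318),(463,313),(463,330),(485,330),(470,345),(430,330),(500,330))])
for n,c,b in(("top",t,(425,295,505,375)),("side",s,(275,340,375,455))):
  m0=mask(c,(0,0,25),(179,12,122),b)
  mm=cv2.morphologyEx(cv2.morphologyEx(m0,cv2.MORPH_CLOSE,np.ones((5,5))),cv2.MORPH_OPEN,np.ones((9,9)))
  for k in blobs(mm,200)[:2]:
    for z in(6,): print(n,"cover",quad(c,k,z),cv2.contourArea(k),cv2.boundingRect(k))
    print([ [np.round(plane(c,p,6)[:2]).tolist()] for p in cv2.approxPolyDP(k,5,True)[:,0].astype(float)])
E
python3 cov.py
```

```text
probe [[0, 0, 104], [30, 3, 99], [0, 0, 102], [47, 15, 150], [47, 13, 138], [0, 0, 97], [45, 17, 153]]
top cover [ 334.8 -263.6  120.6  116.6   -4. ] 2131.5 (425, 301, 48, 52)
[[[398.0, -210.0]], [[286.0, -205.0]], [[272.0, -309.0]], [[389.0, -325.0]]]
side cover [ 341.4 -255.5  135.8  122.7   81.3] 2817.0 (290, 355, 67, 65)
[[[402.0, -205.0]], [[300.0, -180.0]], [[274.0, -306.0]], [[383.0, -330.0]]]
```

```bash
sed -i 's/(425,295,505,375)/(395,288,505,375)/' cov.py; python3 cov.py
```

```text
probe [[0, 0, 103], [60, 3, 100], [0, 0, 102], [47, 15, 150], [47, 13, 138], [30, 3, 97], [46, 18, 153]]
top cover [ 339.7 -251.6  136.8  122.    81.5] 2555.0 (414, 300, 59, 53)
[[[400.0, -192.0]], [[291.0, -178.0]], [[272.0, -309.0]], [[389.0, -325.0]]]
side cover [ 342.7 -255.6  135.8  125.7   81.4] 2838.5 (289, 355, 68, 65)
[[[402.0, -205.0]], [[297.0, -182.0]], [[274.0, -306.0]], [[383.0, -330.0]], [[399.0, -305.0]]]
```

```bash
python3 -m handwheel '[[[-10.2,-31.5,-13,0,0,8.16,1],[-10.2,-31.5,-13,0,0,8.16,1],[-10.2,-31.5,-13,0,0,8.16,1],[-10.2,-31.5,-13,0,0,8.16,1],[-10.2,-31.5,-13,0,0,8.16,1],[-10.2,-31.5,-13,0,0,8.16,1],[-10.2,-31.5,-13,0,0,8.16,1],[-10.2,-31.5,-13,0,0,8.16,1]]]';python3 -m handwheel '[[[-10.2,-31.5,-13,0,0,8.16,1],[-10.2,-31.5,-13,0,0,8.16,1],[0,0,-30,0,0,0,0.4],[0,0,-30,0,0,0,0.2],[0,0,-30,0,0,0,0],[0,0,-25,0,0,0,0],[0,0,-14,0,0,0,0],[0,0,0,0,0,0,0]]]'; python3 cov.py|grep side
```

```text
time_s: 43.78
eef_pos: [361.4, -187.5, 174.7]
ee_rot: [-0.001, 0.842, 0.539, 0.002]
force: [0.1, -0.7, -0.5]
grip_width: 1.0
grip_force: 0.0
time_s: 44.78
eef_pos: [341.1, -249.1, 19.7]
ee_rot: [-0.002, 0.758, 0.652, 0.002]
force: [-0.1, 0.3, 0.2]
grip_width: 0.498
grip_force: 0.0
side cover [ 338.8 -272.7  122.7  100.9   -8.7] 1756.0 (298, 371, 59, 49)
```

```bash
python3 -m handwheel '[[[0,0,0,0,0,0,-0.4],[0,0,0,0,0,0,-1],[0,0,0,0,0,0,-1],[0,0,0,0,0,0,-1],[0,0,0,0,0,0,-1]]]' 50; python3 -m handwheel '[[[0,0,10,0,0,0,-1],[0,0,30,0,0,0,-1],[0,0,40,0,0,0,-1],[0,0,40,0,0,0,-1],[0,0,30,0,0,0,-1],[0,0,0,0,0,0,-1]]]' 80
```

```text
time_s: 45.5
eef_pos: [341.3, -249.4, 20.9]
ee_rot: [-0.001, 0.758, 0.652, 0.002]
force: [-2.0, 1.4, 6.3]
grip_width: 0.155
grip_force: 49.4
time_s: 46.25
eef_pos: [341.7, -249.7, 172.2]
ee_rot: [0.001, 0.758, 0.652, 0.002]
force: [0.5, 0.1, -2.9]
grip_width: 0.144
grip_force: 78.2
```

```bash
python3 -m handwheel '[[[25,32,-5,0,0,1,-1],[30,38,-5,0,0,1,-1],[30,38,-5,0,0,1,-1],[30,38,-5,0,0,1,-1],[30,38,-5,0,0,1,-1],[30,38,-5,0,0,1.1,-1],[30,38,0,0,0,0,-1],[0,0,0,0,0,0,-1]]]'; python3 - <<'E'
from lib import *
t=cap("top","t11.png");s=cap("side","s11.png")
st=sense();P=st["eef_pos"];print(P); T=np.array([*P[:2],P[2]-14.5])
for n,c in(("top",t),("side",s)):
    q=proj(c,T); print(n,q); x,y=q.astype(int)
    m=mask(c,(0,0,60),(179,10,140),(x-60,y-60,x+60,y+60))
    for k in blobs(m,60)[:3]: print(cv2.contourArea(k),cv2.boundingRect(k),quad(c,k,T[2]))
    print(c["hsv"][y-40:y+41:8,x-40:x+41:8,2]); print(c["hsv"][y-40:y+41:8,x-40:x+41:8,1])
E
```

```text
time_s: 47.25
eef_pos: [546.4, 13.3, 138.5]
ee_rot: [-0.003, 0.721, 0.692, 0.001]
force: [-0.9, -0.4, -1.3]
grip_width: 0.146
grip_force: 78.4
[545.38837506  11.04302981 138.90638902]
top [336.33244649 235.5559407 ]
149.5 (283, 197, 18, 49) [581.7 118.3 113.   34.3  -8. ]
[[166  67 125 127 128 126 123 120 116 112 116]
 [ 29  79 126 145 142 140 136 133 130 126  87]
 [152 116 120 128 130 134 137 141 141 126  66]
 [167 126  82 111 114 118 121 123 119 126  52]
 [173 126  60  82  89  95 101 105  79 126 136]
 [136 126 131 124  93 115  72  68  75 126 163]
 [119 141 122 122 122 116 119 123 122 126 159]
 [134 125  99 112 111  97 112 109 133 133 158]
 [117  96 109 115 115 113 100  87 139 145 159]
 [ 93  99 113 117 116 112 105  88 124 156 156]
 [104 107 115 116 117 112 105  86 107 155 153]]
[[17 49 53 54 52 53 50 53 53 52 35]
 [ 9 65 53 51 50 53 53 52 53 51 62]
 [23 53 53 50 53 51 50 51 51 53 77]
 [18 53 53 53 51 52 53 52 51 53 59]
 [18 55 43 50 52 51 50 51 48 53 17]
 [26 53 51 47 52 47 53 41 51 53 17]
 [34 51 52 52 54 53 54 54 52 53 18]
 [48 51 54 52 55 58 52 51 54 42 16]
 [50 53 54 53 53 52 5
[... 627 characters left out ...]
 41  85  57  98  58  98  98  98  62  79]
 [152  86  42 157  72  97  98  75  78  79 166]
 [ 75 163  87  79  78  79  79 154 167 167 168]
 [ 74  82  82  79  80 164 164 168 168 170 173]]
[[ 23  23   9   9  26  23  22  35  28  26  27]
 [  9  25  23   9  26  26  18  35  15  27  26]
 [  8  12  23  19  26  15  18  11  28  29  28]
 [ 26  23   9  23   6  25  26  23  25  20  28]
 [ 17  23   5   3  23  23  17   8  27  26  28]
 [ 16  24  20   5  12  16   5   5  12  10  24]
 [ 26  53  30  10   8   9  15  13   8  14  26]
 [ 24  31 144  13   8  13   8   8   8  16  26]
 [ 23  27  30  26  14  11   5  24  23  23  28]
 [ 27  27  23  23  26  23  23  25  26  29  27]
 [ 28  25  28  23  22  26  28  29  27  27  28]]
```

```bash
python3 -m handwheel '[[[10,12,0,0,0,-0.1,-1],[14,17,-5,0,0,0,-1],[14,17,-10,0,0,0,-1],[9,11,-14,0,0,0,-1],[0,0,-6,0,0,0,-1],[0,0,0,0,0,0,-1],[0,0,0,0,0,0,-1]]]'; python3 - <<'E'
from lib import *
s=cap("side");t=cap("top")
st=sense();print(st["eef_pos"]);z=st["eef_pos"][2]-14.7
# box -y outer top edge & cover edges along lines in box frame, side view profile
O=np.array([590.6,66.2]);h=np.deg2rad(-2.5);X=np.array([np.cos(h),np.sin(h)]);Y=np.array([-X[1],X[0]])
g=cv2.cvtColor(s["bgr"],cv2.COLOR_BGR2GRAY)
def prof(x,zz,r):
    out=[]
    for y in r:
        u,v=proj(s,[*(O+x*X+y*Y),zz]); out.append(int(cv2.getRectSubPix(g,(1,1),(u,v))[0,0]))
    return out
r=range(-100,-40,3); print(list(r))
for x in(-40,-15,15,40): print(x,"z=cover",prof(x,z,r)); print("   z=75",prof(x,75,r))
E
```

```text
time_s: 48.22
eef_pos: [593.2, 67.3, 105.7]
ee_rot: [-0.001, 0.724, 0.69, 0.002]
force: [-0.4, -0.7, -1.9]
grip_width: 0.143
grip_force: 78.4
[593.23529434  67.45584489 105.77029337]
[-100, -97, -94, -91, -88, -85, -82, -79, -76, -73, -70, -67, -64, -61, -58, -55, -52, -49, -46, -43]
-40 z=cover [76, 75, 76, 85, 118, 148, 108, 98, 98, 73, 88, 97, 96, 95, 78, 56, 67, 95, 95, 92]
   z=75 [76, 76, 76, 76, 76, 75, 76, 93, 130, 131, 98, 102, 79, 77, 90, 96, 96, 95, 80, 56]
-15 z=cover [75, 75, 76, 79, 118, 142, 121, 88, 86, 64, 87, 95, 95, 93, 83, 52, 59, 86, 95, 90]
   z=75 [76, 75, 75, 75, 75, 75, 77, 94, 131, 140, 94, 104, 96, 71, 95, 95, 96, 92, 71, 48]
15 z=cover [75, 75, 75, 85, 117, 150, 115, 88, 96, 79, 85, 96, 95, 95, 94, 95, 95, 95, 95, 94]
   z=75 [76, 76, 75, 75, 76, 75, 75, 90, 127, 135, 96, 91, 73, 74, 93, 96, 96, 96, 96, 95]
40 z=cover [75, 75, 75, 78, 113, 139, 117, 68, 49, 64, 88, 95, 94, 94, 80, 52, 66, 90, 95, 93]
   z=75 [76, 75, 75, 75, 76, 75, 77, 91, 128, 137, 90, 57, 55, 75, 93, 95, 95, 92, 79, 52]
```

```bash
python3 -m handwheel '[[[-0.5,1,-4,0,0,0,-1],[0,0,-3,0,0,0,-1],[0,0,-2,0,0,0,-1],[0,0,-2,0,0,0,-1],[0,0,-2,0,0,0,-1],[0,0,0,0,0,0,-1],[0,0,0,0,0,0,-1]]]'
```

```text
time_s: 49.2
eef_pos: [592.1, 68.9, 94.2]
ee_rot: [-0.002, 0.723, 0.691, 0.002]
force: [-14.7, -0.7, 18.2]
grip_width: 0.147
grip_force: 80.8
```

```bash
python3 -m handwheel '[[[-1,0,0,0,0,0,-1],[0,0,0,0,0,0,-1]]]'; python3 -m handwheel '[[[-1,0,0,0,0,0,-1],[0,0,0,0,0,0,-1]]]'
```

```text
time_s: 49.45
eef_pos: [592.1, 68.9, 94.3]
ee_rot: [-0.001, 0.723, 0.691, 0.003]
force: [-8.4, 0.0, 15.2]
grip_width: 0.15
grip_force: 80.4
time_s: 49.7
eef_pos: [592.0, 68.9, 94.3]
ee_rot: [0.0, 0.723, 0.691, 0.004]
force: [-2.0, 0.0, 11.1]
grip_width: 0.148
grip_force: 79.9
```

```bash
python3 -m handwheel '[[[-1,0,0,0,0,0,-1],[0,0,0,0,0,0,-1]]]'|grep -A2 -E 'eef|force'; python3 -m handwheel '[[[-1,0,0,0,0,0,-1],[0,0,0,0,0,0,-1]]]'; python3 -c "
from rig import *; print(sense()['wrist_torque'])"
```

```text
eef_pos: [591.9, 68.8, 94.3]
ee_rot: [0.001, 0.723, 0.69, 0.005]
force: [1.6, 0.4, 7.6]
grip_width: 0.146
grip_force: 79.5
time_s: 50.2
eef_pos: [589.1, 68.8, 92.7]
ee_rot: [-0.001, 0.723, 0.691, 0.002]
force: [0.3, -0.1, -1.1]
grip_width: 0.145
grip_force: 78.7
[ 0.01519789  0.02228935 -0.00870323]
```

```bash
python3 -m handwheel '[[[0,0,-1,0,0,0,-1],[0,0,-1,0,0,0,-1],[0,0,-1,0,0,0,-1],[0,0,0,0,0,0,-1]]]'; python3 -m handwheel '[[[0,0,-0.8,0,0,0,-1],[0,0,0,0,0,0,-1]]]'
```

```text
time_s: 50.7
eef_pos: [588.6, 68.8, 90.0]
ee_rot: [-0.002, 0.723, 0.691, 0.002]
force: [-3.1, 0.8, 8.6]
grip_width: 0.143
grip_force: 80.0
time_s: 50.95
eef_pos: [588.6, 68.8, 90.0]
ee_rot: [-0.001, 0.723, 0.691, 0.002]
force: [-6.6, -1.0, 13.7]
grip_width: 0.146
grip_force: 80.9
```

```bash
python3 -m handwheel '[[[0,0,0.8,0,0,0,-0.6],[0,0,0,0,0,0,-0.2],[0,0,0,0,0,0,0],[0,0,0,0,0,0,0],[0,0,20,0,0,0,0],[0,0,50,0,0,0,0],[0,0,60,0,0,0,0],[-20,-30,60,0,0,0,1]]]' 40; python3 -m handwheel '[[[-40,-50,0,0,0,0,1],[-50,-60,0,0,0,0,1],[-50,-60,0,0,0,0,1],[-30,-40,0,0,0,0,1],[0,0,0,0,0,0,1]]]'; cat > ph.py <<'E'
from lib import *
t=cap("top");s=cap("side")
O=np.array([590.6,66.2]);h=np.deg2rad(-2.5);X=np.array([np.cos(h),np.sin(h)]);R=np.array([X,[-X[1],X[0]]])
for n,c,b in(("top",t,(285,190,346,252)),("side",s,(300,170,390,280))):
  m=cv2.morphologyEx(mask(c,(0,0,25),(179,14,122),b),cv2.MORPH_CLOSE,np.ones((5,5)))
  for k in blobs(m,500)[:1]:
    q=quad(c,k,75); print(n,"cover",q,"in well frame",np.round(R@(q[:2]-O),1))
for n,c in(("top",t),("side",s)):
  for k in blobs(mask(c,(0,0,0),(179,255,55)),150):
    q=quad(c,k,9)
    if 90<q[2]<180 and 40<q[3]<85 and -100<q[0]<700 and -650<q[1]<620: print(n,"phone-like",q,cv2.contourArea(k),np.round(cv2.minAreaRect(k)[0]))
E
python3 ph.py
```

```text
time_s: 51.95
eef_pos: [570.8, 42.7, 274.7]
ee_rot: [-0.001, 0.723, 0.691, 0.002]
force: [1.7, -0.4, -0.2]
grip_width: 0.695
grip_force: 0.0
time_s: 52.58
eef_pos: [420.4, -144.7, 273.0]
ee_rot: [-0.001, 0.725, 0.689, 0.002]
force: [-0.3, -0.1, -1.0]
grip_width: 1.0
grip_force: 0.0
top cover [590.6  65.3 135.9 117.8  89.2] in well frame [ 0.  -0.9]
top phone-like [276.2 526.2 157.   71.4 -74. ] 1805.0 [127. 355.]
top phone-like [632.1 561.5 157.1  71.8 -78.4] 1596.5 [119. 213.]
top phone-like [ 616.2 -599.2  166.9   59.8   14.3] 1386.5 [576. 213.]
top phone-like [302.1 299.6 117.2  52.2 -73.5] 962.5 [219. 343.]
side phone-like [302.2 295.2 122.7  56.7 -73.2] 676.5 [207. 228.]
```

```bash
python3 -m handwheel '[[[-6,40,0,0,0,1.9,1],[-10,46,0,0,0,1.9,1],[-13,46,0,0,0,1.9,1],[-13,46,0,0,0,1.9,1],[-13,46,0,0,0,1.9,1],[-13,46,-20,0,0,1.9,1],[-13,46,-20,0,0,1.9,0.8],[-13,46,-20,0,0,1.9,0.7]]]'; python3 -m handwheel '[[[-13,46,-30,0,0,1.9,0.65],[-11.4,38.7,-40,0,0,1.9,0.65],[0,0,-50,0,0,0,0.65],[0,0,-40,0,0,0,0.65],[0,0,0,0,0,0,0.65],[0,0,0,0,0,0,0.65]]]'; python3 ph.py|tail -2
```

```text
time_s: 53.68
eef_pos: [326.8, 221.9, 212.3]
ee_rot: [-0.002, 0.624, 0.781, 0.002]
force: [0.2, -0.8, 0.1]
grip_width: 0.852
grip_force: 0.0
time_s: 54.42
eef_pos: [303.8, 304.8, 54.0]
ee_rot: [-0.002, 0.599, 0.801, 0.003]
force: [0.0, 0.3, 0.4]
grip_width: 0.826
grip_force: 0.0
top phone-like [ 616.2 -599.3  166.9   60.    14.3] 1400.0 [576. 213.]
side phone-like [632.6 558.6 163.   76.8 -78.3] 781.5 [272. 133.]
```

```bash
python3 -m handwheel '[[[-1.5,-2.5,-20,0,0,0,0.65],[0,0,-16,0,0,0,0.65],[0,0,-8,0,0,0,0.65],[0,0,0,0,0,0,0.65]]]'|grep -E 'eef|force'; python3 -m handwheel '[[[0,0,-3,0,0,0,0.65],[0,0,0,0,0,0,0.65]]]'|grep -E 'eef|force'; python3 -m handwheel '[[[0,0,-3,0,0,0,0.65],[0,0,0,0,0,0,0.65]]]'|grep -E 'eef|force'
```

```text
eef_pos: [302.1, 301.6, 9.2]
force: [-0.2, -0.6, 0.2]
grip_force: 0.0
eef_pos: [301.9, 301.6, 6.0]
force: [0.1, 0.8, 1.4]
grip_force: 0.0
eef_pos: [301.7, 301.4, 2.7]
force: [0.0, -0.0, 0.4]
grip_force: 0.0
```

```bash
python3 -m handwheel '[[[0,0,0,0,0,0,0.45],[0,0,0,0,0,0,0.2],[0,0,0,0,0,0,-0.2],[0,0,0,0,0,0,-0.2],[0,0,0,0,0,0,-0.2]]]' 30; python3 -m handwheel '[[[0,0,10,0,0,0,-0.2],[0,0,20,0,0,0,-0.2],[0,0,40,0,0,0,-0.2],[0,0,50,0,0,0,-0.2],[0,0,0,0,0,0,-0.2]]]'
```

```text
time_s: 56.15
eef_pos: [301.9, 301.5, 3.4]
ee_rot: [-0.002, 0.599, 0.8, 0.002]
force: [-2.8, -0.9, 11.1]
grip_width: 0.68
grip_force: 37.5
time_s: 56.78
eef_pos: [303.2, 302.3, 125.8]
ee_rot: [-0.001, 0.599, 0.8, 0.005]
force: [-0.2, 0.2, -2.2]
grip_width: 0.675
grip_force: 33.7
```

```bash
python3 -m handwheel '[[[25.75,-9.6,0,0,0,-2.36,-0.2],[25.75,-9.6,0,0,0,-2.36,-0.2],[25.75,-9.6,0,0,0,-2.36,-0.2],[25.75,-9.6,0,0,0,-2.36,-0.2],[25.75,-9.6,0,0,0,-2.36,-0.2],[25.75,-9.6,0,0,0,-2.36,-0.2],[25.75,-9.6,0,0,0,-2.36,-0.2],[25.75,-9.6,0,0,0,-2.36,-0.2]]]'; python3 -m handwheel '[[[0,0,-15,0,0,0,-0.2],[0,0,-15,0,0,0,-0.2],[0,0,-5,0,0,0,-0.2],[0,0,0,0,0,0,-0.2],[0,0,0,0,0,0,-0.2]]]'; python3 - <<'E'
from lib import *
s=cap("side");z=sense()["eef_pos"][2]-3.4; print(z)
O=np.array([554,144.8]);h=np.deg2rad(-2.5);X=np.array([np.cos(h),np.sin(h)]);Y=np.array([-X[1],X[0]])
m=mask(s,(0,0,0),(179,255,55),(230,150,350,250))
for k in blobs(m,60)[:3]: 
    q=quad(s,k,z+9); print(q,cv2.contourArea(k),cv2.boundingRect(k))
E
```

```text
time_s: 57.78
eef_pos: [508.0, 224.1, 121.3]
ee_rot: [-0.002, 0.723, 0.691, 0.001]
force: [0.4, 0.1, -1.7]
grip_width: 0.678
grip_force: 33.7
time_s: 58.4
eef_pos: [507.9, 224.9, 88.2]
ee_rot: [-0.001, 0.722, 0.691, 0.002]
force: [0.2, -0.5, -2.4]
grip_width: 0.68
grip_force: 33.7
84.89300961972836
[544.8 272.8 245.2 156.5  86.6] 2093.5 (259, 150, 63, 67)
[476.1  41.4  42.3  39.   -2.6] 69.5 (299, 238, 22, 12)
```

```bash
python3 -m handwheel '[[[1,0.4,-4,0,0,0,-0.2],[0,0,-3,0,0,0,-0.2],[0,0,-2,0,0,0,-0.2],[0,0,-2,0,0,0,-0.2],[0,0,0,0,0,0,-0.2]]]'; python3 -c "
from rig import *; print(sense()['wrist_torque'])"
```

```text
time_s: 59.08
eef_pos: [509.0, 225.0, 76.7]
ee_rot: [-0.002, 0.723, 0.691, 0.002]
force: [1.7, -0.4, -2.9]
grip_width: 0.679
grip_force: 33.6
[ 0.01853043 -0.30547951 -0.01924526]
```

```bash
python3 -m handwheel '[[[0,0,-1.5,0,0,0,-0.2],[0,0,-1.5,0,0,0,-0.2],[0,0,0,0,0,0,-0.2]]]'|grep -E 'eef|force'; python3 -m handwheel '[[[0,0,-1.5,0,0,0,-0.2],[0,0,0,0,0,0,-0.2]]]'|grep -E 'eef|force'
```

```text
eef_pos: [509.0, 225.0, 73.7]
force: [3.3, -0.5, -3.2]
grip_force: 33.5
eef_pos: [509.0, 225.1, 72.5]
force: [2.5, -0.1, 1.0]
grip_force: 35.4
```

```bash
python3 -m handwheel '[[[0,0,-0.5,0,0,0,-0.2],[0,0,0,0,0,0,0.4],[0,0,0,0,0,0,0.55],[0,0,0,0,0,0,0.65],[0,0,0,0,0,0,0.65],[0,0,15,0,0,0,0.65],[0,0,40,0,0,0,0.65],[0,0,60,0,0,0,0.65]]]'; python3 -m handwheel '[[[-40,-50,50,0,0,0,1],[-40,-60,0,0,0,0,1],[-10,-60,0,0,0,0,1],[0,-60,0,0,0,0,1],[0,-60,0,0,0,0,1],[0,0,0,0,0,0,1]]]';  cat > fin.py <<'E'
from lib import *
t=cap("top","fint.png");s=cap("side","fins.png")
O=np.array([590.6,66.2]);h=np.deg2rad(-2.5);X=np.array([np.cos(h),np.sin(h)]);R=np.array([X,[-X[1],X[0]]])
for n,c,b in(("top",t,(284,190,346,252)),("side",s,(300,170,390,280))):
  m=cv2.morphologyEx(mask(c,(0,0,25),(179,14,122),b),cv2.MORPH_CLOSE,np.ones((5,5)))
  for k in blobs(m,500)[:1]:
    q=quad(c,k,75); print(n,"cover",q,"well frame",np.round(R@(q[:2]-O),1))
k=blobs(mask(t,(0,0,0),(179,255,55),(210,185,285,285)),300)
for q in k: print("phone in box",quad(t,q,78),cv2.contourArea(q),np.round(cv2.minAreaRect(q)[0]))
k=blobs(mask(s,(0,0,0),(179,255,50),(262,160,330,230)),200)
for q in k: print("side phone",quad(s,q,78),cv2.contourArea(q))
print("grey pocket",[ (quad(t,q,72),cv2.contourArea(q)) for q in blobs(mask(t,(0,0,60),(179,25,105),(210,190,285,280)),300)])
hs=[k for k in blobs(mask(t,(0,0,0),(179,255,50),(470,240,530,310)),80)]; print("handle",[quad(t,k,85) for k in hs])
hs=[k for k in blobs(mask(s,(0,0,0),(179,255,50),(360,370,430,410)),80)]; print("handle",[quad(s,k,85) for k in hs])
for n,c in(("top",t),("side",s)):
  for k in blobs(mask(c,(0,0,0),(179,255,55)),150):
    q=quad(c,k,9)
    if 90<q[2]<180 and 40<q[3]<85 and -100<q[0]<700 and -650<q[1]<620: print(n,"phone-like",q,np.round(cv2.minAreaRect(k)[0]))
# rim-like bright quads with dark inside: any other 124x59 object in grey/dark
m=cv2.inRange(cv2.cvtColor(t["bgr"],cv2.COLOR_BGR2GRAY),0,110)
print("dark blobs",[quad(t,k,9).tolist() for k in blobs(m,500) if 100<quad(t,k,9)[2]<175])
E
python3 fin.py
```

```text
time_s: 60.7
eef_pos: [508.1, 224.9, 188.0]
ee_rot: [-0.002, 0.723, 0.691, 0.001]
force: [0.6, -0.2, 0.5]
grip_width: 0.826
grip_force: 0.0
time_s: 61.45
eef_pos: [433.3, -48.7, 226.2]
ee_rot: [-0.001, 0.725, 0.689, 0.002]
force: [-0.8, 0.8, -0.4]
grip_width: 1.004
grip_force: 0.0
top cover [590.6  66.3 137.4 118.   88.9] well frame [-0.   0.1]
side cover [590.6  64.4 137.  115.3  87.7] well frame [ 0.1 -1.8]
phone in box [509.8 222.7 117.8  54.9  87.5] 1042.5 [247. 255.]
side phone [519.5 167.5 153.6 123.5 -30.8] 1322.0
side phone [600.  243.9 116.3  93.5  59.2] 736.0
grey pocket [(array([511.4, 223.9, 124.7,  60.4,  89.2]), 1226.0), (array([601.3, 219.7, 123.6,  61.2,  87.4]), 1143.5)]
handle [array([ 443.9, -363.5,   91.7,   22.7,  -31.1])]
handle [array([ 444.1, -369.4,   92.2,   24.3,  -30.2])]
top phone-like [276.2 526.2 157.   71.4 -74. ] [127. 355.]
top phone-like [632.2 561.5 157.3  71.8 -78.3] [119. 213.]
top phone-like [ 616.4 -599.1  166.4   59.8   14.4] [576. 213.]
top phone-like [519.1 232.6 124.4  58.1  87.5] [247. 255.]
top phone-like [ 52.4 259.8 163.3  72.2  53.5] [235. 449.]
side phone-like [277.5 523.9 165.8  77.8 -73.9] [168. 180.]
dark blobs [[276.1, 526.5, 163.5, 78.1, -74.0], [631.9, 562.0, 164.3, 79.1, -78.2], [519.9, 232.9, 131.2, 63.5, 89.2], [615.1, 228.4, 130.8, 66.5, 87.5], [853.8, -8.7, 117.9, 68.4, 89.1], [639.9, 65.1, 140.7, 50.2, 87.5]]
```

```bash
python3 - <<'E'
from lib import *
T=cap("top");S=cap("side")
import glob
ims=[(T,cv2.imread("pics/"+f)) for f in("top0.png","top1.png","top9.png","p3t.png","t11.png","fint.png")]+[(S,cv2.imread("pics/"+f)) for f in("side0.png","side1.png","side9.png","p3s.png","s11.png","fins.png")]
ims=[(c,cv2.cvtColor(i,cv2.COLOR_BGR2HSV)) for c,i in ims]
for x in range(720,-60,-30):
    r=""
    for y in range(560,-600,-30):
        ok=False
        for c,i in ims:
            u,v=np.round(proj(c,[x,y,9])).astype(int)
            if 0<=u<640 and 0<=v<480:
                h,s_,vv=i[v,u]; ok|=(30<=h<=65 and 8<=s_<=32 and vv>120)
        r+="." if ok else "#"
    print(f"{x:4d}",r)
E
```

```text
720 .....#....................#............
 690 .....##...#.............####..........#
 660 ###..##..##########.....####....#.....#
 630 ###......#########.#....####...#####..#
 600 ##.......###########....####...#####..#
 570 .........###########....#.##...#####..#
 540 .........###########.....###...#####...
 510 .........##########......###..#####....
 480 #........#.########......###..#####....
 450 ##.......####.#####......###..#####....
 420 #............................#####.....
 390 ..............................####.....
 360 .......................................
 330 ...#..................................#
 300 ####............###...................#
 270 #####............###..................#
 240 ##..............####..................#
 210 ......................................#
 180 ......................................#
 150 .....................................##
 120 .....................................##
  90 #................#####.................
  60 #...............#######................
  30 #..............########................
   0 #..............########................
 -30 ##.......##############.....###########
```

```bash
python3 -c "
from rig import *; print(finish_job())"
```

```text
the job is handed in; nothing more can be done
None
```

The job is handed in at about 61 s; I got no verdict back. All eight balls are in the well by my count (one spilled on the bench and was picked up by hand), the cover is in its recess, `phone_a` is in the near pocket, the scoop is back on its mat, and `phone_b` was absent.

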